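# Start a stool's pivot screw square

## Task

The big slotted pivot screw in the sloping stool leg has been set in its hole by hand but not started: pick up the flat-bladed driver, lay it in the sloped rest with its blade down the slope and let go, so that you can take it again in line with its handle. Set the blade on the screw, square on the screw's axis, before turning; find the slot and turn the screw clockwise a quarter of a turn or a little more, keeping the driver square. Then lay the driver back in the rest the same way and let go; touch the screw only with the driver and leave the other things on the bench where they are.

Things in the scene. Friction and masses are not known exactly. Their poses are not given: they have to be found in the camera images.
- driver_mid (a point): Flat-bladed driver 160 long, 0.16 kg, lying on the bench. This point: centre of its handle, a square pale wooden bar 110 x 26 x 26 (13 above the bench). x along the driver to the blade, z up as it lies. The handle reaches 55 either way along x; its end at +55 is the shoulder.
- driver_tip (a point): Middle of the driver's blade edge, 105 from the handle's centre along x; same axes. From the shoulder on: brass ferrule (diameter 13, 10 long), steel shank (diameter 9), steel blade 13 long, 14 wide along y, 2.4 thick along z.
- rest_mid (a point): Where the handle's centre lies when the driver is seated in the rest: a dark wooden trough fixed at 45 degrees on a wooden base. x runs down the trough, 45 degrees below level, the way the blade must point; y level across it; z square to its floor, upwards. The seated driver's tip is about 30 above the bench, its butt end about 145.
- rest_trough: The trough itself, fixed; axes as above. Origin: on its floor, at its lower end (55 along x and 13 below the seated handle's centre). Floor and side walls run 50 up the slope from here, so the handle's upper 60 stands free. Walls 34 apart, 13 high. A 6 thick end plate at the origin stops the handle's shoulder; ferrule and shank pass through its notch, 18 wide, open above.
- screw_slot (a point): Point on the screw's axis at the slot's floor, as at the start (does not move). Steel head, a disc of diameter 24; straight slot 5.2 wide, 5 deep, across its whole top. z: the screw's axis, out of the wood, leaning 11.5 degrees from vertical; x: along the leg, up its slope. The slot's bearing is not tracked: within 0.6 rad either side of x, to be found by touch or seen.
- screw_seat: Brass plate 64 x 30 on the stool leg (pale round wood, diameter 34, 340 long, in two cradles), fixed, with the screw standing out of it. Origin: middle of the plate's top, on the screw's axis, 12 below the slot's floor and 17 below the top of the head; axes as for the slot point.
- screw (a joint): How far the screw has been turned clockwise (seen from outside, along -z), in rad: 0 at the start, its stop is at 3.2; it cannot be turned back below 0. It needs about 0.1 N m and goes in 4 mm per turn. The blade has about 0.2 rad of play either way in the slot.
- awl: Loose bystander: awl with dark mushroom-shaped wooden handle, about 95 long and 32 high, lying on the bench; origin under it.
- beeswax: Loose bystander: yellow block of beeswax 48 x 34 x 24; origin at the centre of its underside.
- wax_tin: Loose bystander: flat aluminium tin, diameter 72, height 32; origin at the centre of its underside.
- spool: Loose bystander: wooden reel standing upright, diameter 38, height 44; origin at the centre of its underside.
- mallet: Loose bystander: wooden mallet lying on the bench, head 48 x 90, handle 150 long, 48 high; origin below the point where the handle meets the head.
- glue_jar: Loose bystander: jar with white lid, diameter 60, height 75; origin at the centre of its underside.
- buckle_ring: Loose bystander: flat brass ring, outer diameter 44, 7 thick; origin at the centre of its underside.
There are look-alikes about, which are no part of the job. Of the things shaped like the part that bears driver_mid, the wooden one is meant.

How it is judged:
By the outcome, as a careful person would: the job done as asked, in the order asked, and still so for the second after the job is handed in, with the robot touching nothing.
It also fails if it takes over 72 s, if anything falls off the work surface, if the arm or the gripper's body presses on something with over 40 N, if the wrist force passes 120 N, or if a joint passes its speed limit or range.

## Robot

A 6-joint arm with a two-finger parallel gripper is mounted at the origin on the work surface. World frame = base frame: x ahead of the robot, y to its left, z up, the work surface at z = 0. Lengths are in mm, angles in rad, forces in N, time in s.
With the tool pointing down it reaches from about 350 to 775 mm from the base axis. Payload 7.3 kg.
Tool frame: the origin (TCP) lies at the very end of the fingers, on their centre line; the grasp point (between the pads) lies 19 mm behind it; z points along the fingers, y is the line along which they close (so a half turn about z gives the same grasp; the last joint's range is limited). The gripper opens to 92 mm and grips with 3 to 60 N. Pads are 19 mm wide; open, the fingers measure 130 mm over their backs; the gripper's body (75 mm by 190 mm) begins 47 mm behind the grasp point.
Start: joints at [-1.43, 0.342, 1.524, -0, 1.275, -0.146], TCP at [148.536, -503.569, 226.741] pointing down, gripper open.
Joint ranges: [-2.53, 2.53], [-0.77, 2.02], [0.04, 2.7], [-1, 4.14], [0.28, 2.66], [-3.11, 3.11]. Speed limits (rad/s): [2.57, 2.57, 3.14, 3.14, 3.14, 3.14].

## Interface

Orientations are given as [roll, pitch, yaw] about the fixed x, y, z axes, in that order (R = Rz(yaw) Ry(pitch) Rx(roll)).
In Python, from plant import bot gives the robot as it stands.
- The arm moves only by the tool send_rows, never from a script. Its argument "rows" is a list of rows, each an object of numbers: "x", "y", "z": the shift along the tool's x, y, z in units of 0.2 m (1.0 is 0.2 m); "ax", "ay", "az": the turn, a rotation vector about the tool's x, y, z in units of 60 degrees (1.0 is 60 degrees); "jaw": the opening, from -1 (shut) to 1 (fully open), so that 0 is half open. In form: [{"x": .., "y": .., "z": .., "ax": .., "ay": .., "az": .., "jaw": ..}, ...]. A call has exactly 10 rows; each row is the pose to reach, as a shift and turn from the pose commanded when the call began, along the tool's axes at that moment; what a row does not reach only later rows make up. A row lasts 1/8 s, in which the tool goes at most 62.5 mm and 10.7 degrees, less where a joint would pass 70% of its speed; a pose out of reach is approached as far as the arm can. A call with a number of a shift or a turn outside -1 to 1 is refused whole. A call with a gripper value outside its range is refused whole. The fingers move at their own pace and stop on an object; the grip force is fixed at half the most. Time passes only in rows, so rows that repeat a pose let the fingers close, or fill a call up. It gives the time, the measured TCP pose, the force, the opening and the grip force at its end, in the units of the state.
- bot.get_obs(): the state, without advancing time (a new reading comes with each control period).
- bot.capture(name): name is "side" or "top"; returns (picture, depth): 384x512x3 uint8, red, green, blue; 384x512 float32, mm along the optical axis (not along the pixel's ray), 0 where there is no reading.
- bot.camera_model(name): a dict with "vertical_fov" (degrees; the focal length in pixels is half the picture's height over the tangent of half this angle, whatever the lens; pixels are square), "cx", "cy" (the principal point, pixels), "R" (3x3) and "t" (3): a world point X has camera coordinates R X + t. Camera axes: x right, y down, z forward; pixel columns grow to the right and rows downward; lengths in mm; the calibration is good to about 2 mm. A picture is of the moment at which its call begins. camera_model takes no time and is no camera call.
- bot.close_job(): hands the job in; it is judged then, once.
The state is a dict: "time": time; "joint_positions": joint angles; "dq": joint speeds; "tau": joint torques, N m; "tool_pos": TCP position; "tcp_rot": TCP orientation; "contact_force": force on the tool from outside, world axes, zero at the start; "moment": the same for the moment, N m; "grip_width": finger opening in mm; "finger_force": force on a finger pad.
Only numpy, scipy, OpenCV 4.12 (cv2) and the standard library are available. Lean on these libraries where they do the work, as an engineer would, in place of code of your own. Each camera call takes 0.05 s, during which the arm holds its last target. There are 200 camera calls.

## Working session

There is one attempt and no reset: what is moved stays moved. The work goes in short steps, Python scripts to look and compute and a tool call to move; the robot and the scene stay as the last step left them, time stands still between calls to the robot, and variables do not carry over. Pictures are saved under pics/ and viewed, at most 10 in all, crops included, and the job is handed in when it is done.

Besides the shell and the picture viewer there is one more tool, called after ">>>" as a command line: name --argument value ..., lists and objects as JSON in quotes. send_rows: Moves the arm, as the interface text tells. Its arguments: {"type":"object","properties":{"rows":{"type":"array","items":{"type":"object","properties":{"x":{"type":"number","minimum":-1,"maximum":1},"y":{"type":"number","minimum":-1,"maximum":1},"z":{"type":"number","minimum":-1,"maximum":1},"ax":{"type":"number","minimum":-1,"maximum":1},"ay":{"type":"number","minimum":-1,"maximum":1},"az":{"type":"number","minimum":-1,"maximum":1},"jaw":{"type":"number"}}}}},"required":["rows"]}

```bash
mkdir -p pics; ls
python3 - <<'E'
from plant import bot
import cv2,numpy as np
for n in("side","top"):
    p,d=bot.capture(n); np.savez(f"{n}0.npz",p=p,d=d); m=bot.camera_model(n); print(n,m)
    cv2.imwrite(f"pics/{n}0.png",cv2.resize(p[:,:,::-1],(800,600),interpolation=cv2.INTER_CUBIC))
print(bot.get_obs())
E
```

```text
pics
side {'vertical_fov': 57.494306133947475, 'cx': 256.04623451891473, 'cy': 190.97302985368032, 'R': array([[-0.96937855, -0.24537784,  0.00974366],
       [-0.17562789,  0.66500307, -0.72589652],
       [ 0.17163935, -0.70537978, -0.68773491]]), 't': array([ 493.22777578,  190.10384144, 1003.05549276])}
top {'vertical_fov': 47.99459710165629, 'cx': 248.8284317954397, 'cy': 197.49082702706207, 'R': array([[-3.08555779e-03, -9.99820363e-01,  1.87008114e-02],
       [-9.88680624e-01,  2.44895096e-04, -1.50035206e-01],
       [ 1.50003674e-01, -1.89520722e-02, -9.88503777e-01]]), 't': array([ -40.25363452,  526.21775229, 1329.57676746])}
{'time': 0.1, 'joint_positions': array([-1.42998951e+00,  3.42651598e-01,  1.52491938e+00,  4.18438598e-06,
        1.27538928e+00, -1.45990249e-01]), 'dq': array([-2.08396109e-03, -1.12947929e-03, -3.37356642e-03,  3.14683378e-05,
       -6.62798015e-04, -4.43844346e-04]), 'tau': array([ 1.50513693e-03, -4.32006776e+01, -2.44692189e+01,  7.19453604e-02,
        5.25599916e-02, -4.16430453e-05]), 'tool_pos': array([ 148.48940755, -503.18900702,  226.11594646]), 'tcp_rot': array([-3.14024018e+00, -2.02907272e-04,  2.86795708e-01]), 'contact_force': array([0.23908069, 0.95355527, 0.12915034]), 'moment': array([-0.00845068, -0.03842446, -0.03769156]), 'finger_force': 0.0, 'grip_width': 91.91733297347928}
```

View pics/top0.png

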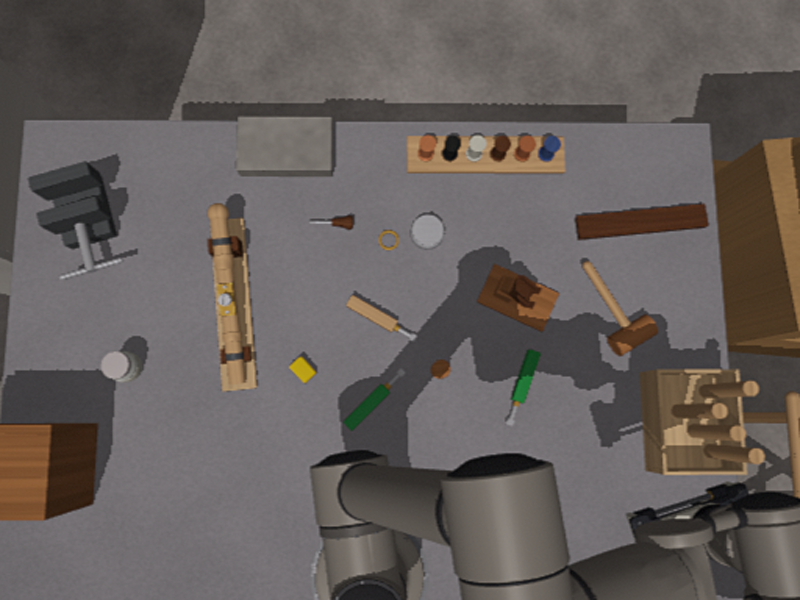

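View pics/side0.png

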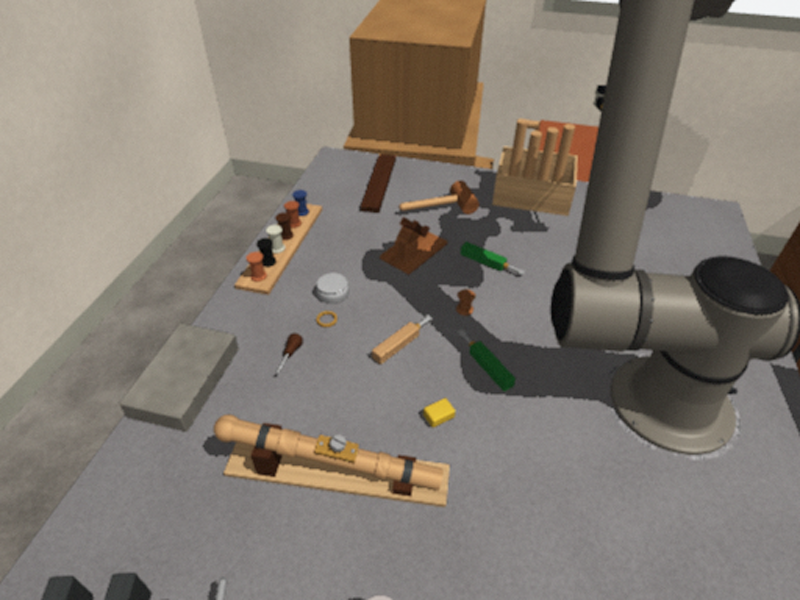

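```bash
cat > h.py <<'E'
import numpy as np,cv2
from plant import bot
def cloud(n,d):
    m=bot.camera_model(n);f=192/np.tan(np.radians(m["vertical_fov"]/2))
    v,u=np.mgrid[:384,:512]; c=np.stack([(u-m["cx"])/f*d,(v-m["cy"])/f*d,d],-1)
    X=(c-m["t"])@m["R"]; X[d<=0]=np.nan; return X
def proj(n,P):
    m=bot.camera_model(n);f=192/np.tan(np.radians(m["vertical_fov"]/2))
    c=np.asarray(P)@m["R"].T+m["t"]; return c[...,:2]/c[...,2:]*f+[m["cx"],m["cy"]]
def load(n):
    z=np.load(n+"0.npz"); return z["p"],z["d"],cloud(n,z["d"])
E
python3 - <<'E'
from h import *
np.set_printoptions(precision=2,suppress=True,linewidth=150)
tiles=[]
K=1/1.5625
for n,cs in(("top",[(380,318),(520,295),(225,300)]),("side",[(402,340),(413,245),(338,445)])):
    p,d,X=load(n)
    for i,(a,b) in enumerate(cs):
        u,v=int(a*K),int(b*K); r=33
        t=cv2.resize(p[v-r:v+r,u-r:u+r,::-1],(264,264),interpolation=cv2.INTER_NEAREST)
        tiles.append(t)
        Y=X[v-r:v+r,u-r:u+r].reshape(-1,3); C=p[v-r:v+r,u-r:u+r].reshape(-1,3).astype(int)
        print(n,i,"bench z med",np.nanmedian(Y[Y[:,2]<6][:,2]))
        if i==0:
            s=(Y[:,2]>20)&(Y[:,2]<32)&(C[:,0]-C[:,2]>40)&(np.abs(Y[:,2]-26)<4)
            print(" handle",s.sum(),Y[s].mean(0),cv2.minAreaRect(Y[s][:,:2].astype(np.float32)))
            s=(Y[:,2]>6)&(Y[:,2]<32)
            print(" all>6",s.sum(),cv2.minAreaRect(Y[s][:,:2].astype(np.float32)))
        if i==1:
            s=(Y[:,2]>10)&(Y[:,2]<250)
            print(" rest z>10",s.sum(),Y[s].min(0),Y[s].max(0))
            s=(Y[:,2]>5)&(Y[:,2]<25)&(C[:,0]-C[:,2]>30)
            print(" base",np.percentile(Y[s],[5,50,95],axis=0)[:,2],cv2.minAreaRect(Y[s][:,:2].astype(np.float32)))
        if i==2:
            print(" zmax",np.nanpercentile(Y[:,2],[90,99,100]))
            s=(C[:,0]>120)&(C[:,0]-C[:,2]>80)&(Y[:,2]>30)
            print(" orange",s.sum(),Y[s].mean(0))
            s=(abs(C[:,0]-C[:,2])<30)&(Y[:,2]>50)
            print(" grey",s.sum(),np.median(Y[s],0), Y[s].min(0),Y[s].max(0))
cv2.imwrite("pics/crops.png",np.vstack([np.hstack(tiles[:3]),np.hstack(tiles[3:])]))
E
```

```text
top 0 bench z med -1.0249048632184683
 handle 217 [519.69  -5.14  24.94] ((518.5452270507812, -8.143924713134766), (116.60800170898438, 26.126340866088867), 59.89137268066406)
 all>6 384 ((519.1887817382812, -19.857818603515625), (211.4557342529297, 198.17111206054688), 86.26232147216797)
top 1 bench z med -0.8453736287751606
 rest z>10 943 [ 485.74 -389.12   10.01] [ 624.63 -224.73  101.94]
 base [ 6.62 11.24 16.04] ((555.2591552734375, -311.6513671875), (150.18603515625, 89.93899536132812), 64.65263366699219)
top 2 bench z med -1.2766024162889753
 zmax [69.33 89.87 96.5 ]
 orange 117 [539.38 281.7   73.73]
 grey 72 [539.22 282.99  86.79] [514.04 263.14  50.61] [644.84 323.81  96.5 ]
side 0 bench z med 1.6509087668226519
 handle 227 [518.48  -0.83  26.87] ((516.80517578125, -6.099819183349609), (116.3053970336914, 27.612329483032227), 60.875404357910156)
 all>6 387 ((535.0140380859375, -58.19189453125), (157.7731170654297, 204.7366180419922), 35.38941955566406)
side 1 bench z med 1.640005290549178
 rest z>10 1124 [ 410.6  -558.4    10.13] [ 731.19 -139.41  101.79]
 base [ 8.95 14.36 22.22] ((562.0335693359375, -408.33770751953125), (249.6031951904297, 330.1933898925781), 30.257919311523438)
side 2 bench z med 1.4551238890767582
 zmax [76.8  92.57 98.06]
 orange 743 [536.57 290.    71.  ]
 grey 108 [536.52 281.01  91.67] [468.64 261.55  56.02] [621.35 294.75  98.06]
```

View pics/crops.png

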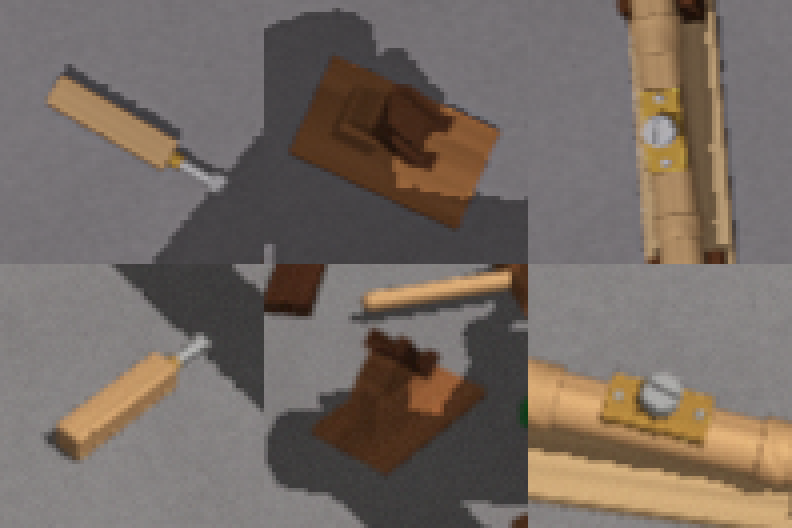

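The wooden driver lies at about (380,318) of the 800×600 top view with its blade toward the lower right. The rest is at (520,295) with its slope running down to the right. The screw is at (225,298), and its slot shows in the side crop. I'll make the first move toward the driver.

>>> send_rows --rows '[{"x": 0.1, "y": -0.08, "az": -0.08}, {"x": 0.22, "y": -0.17, "az": -0.16}, {"x": 0.35, "y": -0.27, "az": -0.25}, {"x": 0.48, "y": -0.36, "az": -0.35}, {"x": 0.6, "y": -0.46, "az": -0.45}, {"x": 0.72, "y": -0.55, "az": -0.55}, {"x": 0.84, "y": -0.64, "az": -0.63}, {"x": 0.94, "y": -0.71, "az": -0.7}, {"x": 1, "y": -0.76, "az": -0.73}, {"x": 1, "y": -0.76, "az": -0.73}]'

```text
schema error: expected keys x, y, z, ax, ay, az, jaw
```

```bash
cat > mv.py <<'E'
from h import *
from scipy.spatial.transform import Rotation as Ro
np.set_printoptions(precision=3,suppress=True,linewidth=150)
def delta(P,Rt,o=None,base=None):
    "shift (units .2m) and turn (units 60deg) in tool axes from measured pose to P,Rt"
    o=o or bot.get_obs(); R0=Ro.from_euler('xyz',o['tcp_rot']) if base is None else base
    s=R0.inv().apply(np.asarray(P)-o['tool_pos'])/200
    t=(R0.inv()*Rt).as_rotvec()/np.radians(60) if Rt is not None else 0
    return s,t
def frame(z,y):
    z=np.array(z)/np.linalg.norm(z); y=np.array(y)-z*np.dot(z,y); y/=np.linalg.norm(y)
    return Ro.from_matrix(np.c_[np.cross(y,z),y,z])
E
python3 - <<'E'
from mv import *
o=bot.get_obs(); print(o['time'],o['tool_pos'],o['tcp_rot'],o['joint_positions'])
# refined fits
zb={"top":-1.0,"side":1.6}
R=[]
for n in("top","side"):
    p,d,X=load(n); X=X-[0,0,zb[n]]; C=p.astype(int)
    # driver handle: wood coloured, near
    w=(C[...,0]-C[...,2]>40)&(np.hypot(X[...,0]-518,X[...,1]+7)<75)&(abs(X[...,2]-26)<3)
    Y=X[w]; c,(W,H),a=cv2.minAreaRect(Y[:,:2].astype(np.float32)); 
    u=np.linalg.svd(Y[:,:2]-Y[:,:2].mean(0))[2][0]; u*=-np.sign(u[1])
    q=Y[:,:2]-[518,-7]; l=q@u; t=q@[-u[1],u[0]]
    print(n,"handle az",np.degrees(np.arctan2(u[1],u[0])),"long",np.percentile(l,[0,2,98,100]),"lat",np.percentile(t,[2,98]))
    sh=(abs(C[...,0]-C[...,2])<25)&(np.hypot(X[...,0]-518,X[...,1]+7)<130)&(X[...,2]>7)&(X[...,2]<24)
    q=X[sh][:,:2]-[518,-7]; l=q@u; t=q@[-u[1],u[0]]; k=(abs(t)<12)&(l>40)
    if k.any(): print("  tip max l",np.sort(l[k])[-4:], t[k].mean())
    # rest
    k=(np.hypot(X[...,0]-555,X[...,1]+311)<95)&(X[...,2]>6)&(X[...,2]<16)&(C[...,0]-C[...,2]>20)
    ks=cv2.connectedComponents(k.astype(np.uint8))[1]; b=np.argmax(np.bincount(ks[k])); k=ks==b
    print("  base",cv2.minAreaRect(X[k][:,:2].astype(np.float32)),np.median(X[k][:,2]))
    k=(np.hypot(X[...,0]-555,X[...,1]+311)<70)&(X[...,2]>25)&(X[...,2]<110); Y=X[k]
    az=np.radians(-115.35); h=np.array([np.cos(az),np.sin(az)]); g=np.array([-h[1],h[0]])
    q=np.c_[(Y[:,:2]-[555,-311])@h,(Y[:,:2]-[555,-311])@g,Y[:,2]]
    hi=q[:,2]>50; print("  trough lat",np.percentile(q[hi,1],[0,2,50,98,100]), "h",np.percentile(q[hi,0],[0,2,98,100]))
    s=(q[:,0]+q[:,2]); 
    for lo in range(-32,32,4):
        m=(q[:,1]>=lo)&(q[:,1]<lo+4)&(q[:,2]>40)
        if m.sum()>3: print("   lat",lo,m.sum(),"h+z",np.percentile(s[m],[10,50,90]),"z",q[m,2].min(),q[m,2].max())
    # leg & plate
    k=(C[...,0]-C[...,2]>40)&(abs(X[...,0]-540)<200)&(abs(X[...,1]-285)<60)&(X[...,2]>45)
    Y=X[k]; u3=np.linalg.svd(Y-Y.mean(0),full_matrices=False)[2][0]; u3*=np.sign(u3[2]); print("  leg dir",u3,"mean",Y.mean(0))
    k=(abs(C[...,0]-C[...,2])<25)&(np.hypot(X[...,0]-538,X[...,1]-282)<17)&(X[...,2]>78)
    print("  head",k.sum(),X[k].mean(0),np.percentile(X[k],[2,98],axis=0))
t=[]
for n,(a,b) in(("top",(225,300)),("side",(338,443))):
    p,d,X=load(n); u,v=int(a/1.5625),int(b/1.5625)
    t.append(cv2.resize(p[v-14:v+14,u-14:u+14,::-1],(400,400),interpolation=cv2.INTER_CUBIC)); print(n,u-14,v-14)
cv2.imwrite("pics/screw.png",np.hstack(t))
E
```

```text
0.1 [ 148.489 -503.189  226.116] [-3.14  -0.     0.287] [-1.43   0.343  1.525  0.     1.275 -0.146]
top handle az -120.60362246429925 long [-57.551 -54.049  50.159  59.021] lat [-11.372  13.512]
  tip max l [ 98.957  99.448 100.096 100.582] 1.2012243350874234
  base ((555.1257934570312, -311.27508544921875), (150.88385009765625, 90.06829833984375), 65.18270111083984) 11.832781179391656
  trough lat [-23.258 -22.551  -1.156  22.068  23.549] h [-50.918 -49.62   25.345  27.566]
   lat -24 41 h+z [58.75  73.769 85.847] z 45.22456975310154 96.70229576290264
   lat -20 44 h+z [ 6.963 59.347 85.817] z 41.24119502958659 98.7883663505244
   lat -16 32 h+z [13.77  33.994 84.548] z 48.7420076042819 94.10547008523946
   lat -12 29 h+z [20.772 62.94  83.187] z 52.031669227929804 92.55250450088843
   lat -8 27 h+z [28.334 63.152 67.921] z 53.4439782970655 95.55880593314734
   lat -4 25 h+z [20.694 63.827 68.789] z 50.32862034830302 89.30977998572064
   lat 0 27 h+z [19.346 65.023 68.249] z 40.115641686263146 91.69906868488002
   lat 4 31 h+z [22.702 61.13  69.021] z 50.606623699055575 91.638368968
[... 1345 characters left out ...]
 24.166 58.288] z 41.487143450985926 89.77219386603667
   lat 0 19 h+z [-1.202 28.755 55.884] z 40.17512466649184 88.13132990078769
   lat 4 15 h+z [10.499 33.321 62.642] z 40.780254174039264 90.50581070347805
   lat 8 20 h+z [-2.86  40.988 84.552] z 40.877755814831794 92.31260530786814
   lat 12 27 h+z [10.004 76.554 86.925] z 41.883614511637234 94.51071408513364
   lat 16 17 h+z [38.569 74.319 82.778] z 48.191910793021776 97.47144167759971
   lat 20 4 h+z [65.753 79.145 92.148] z 68.12149236117543 100.18952845927448
  leg dir [0.977 0.114 0.179] mean [581.471 294.893  75.871]
  head 86 [536.114 284.044  90.258] [[526.672 272.168  82.018]
 [546.414 294.533  94.903]]
top 130 178
side 202 269
```

View pics/screw.png

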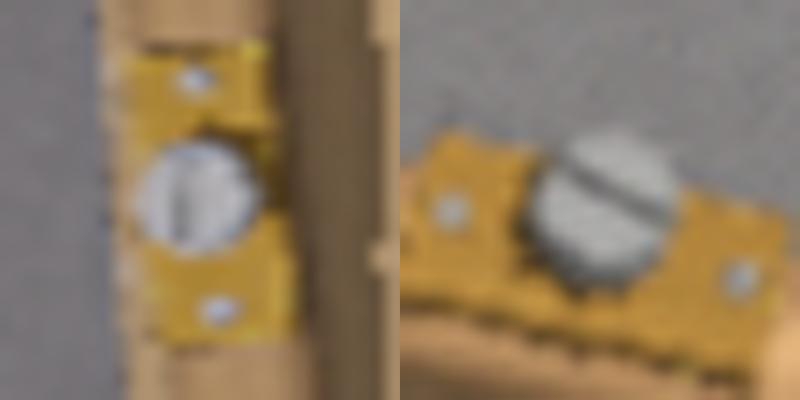

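The view shows the head at about (197,197) in the top crop. In the side crop the slot runs from about (560,160) to (668,215). I'll work out its bearing and send the move again with all keys.

>>> send_rows --rows '[{"x": 0.1, "y": -0.08, "z": 0, "ax": 0, "ay": 0, "az": -0.08, "jaw": 1}, {"x": 0.22, "y": -0.17, "z": 0, "ax": 0, "ay": 0, "az": -0.16, "jaw": 1}, {"x": 0.35, "y": -0.27, "z": 0, "ax": 0, "ay": 0, "az": -0.25, "jaw": 1}, {"x": 0.48, "y": -0.36, "z": 0, "ax": 0, "ay": 0, "az": -0.35, "jaw": 1}, {"x": 0.6, "y": -0.46, "z": 0, "ax": 0, "ay": 0, "az": -0.45, "jaw": 1}, {"x": 0.72, "y": -0.55, "z": 0, "ax": 0, "ay": 0, "az": -0.55, "jaw": 1}, {"x": 0.84, "y": -0.64, "z": 0, "ax": 0, "ay": 0, "az": -0.63, "jaw": 1}, {"x": 0.94, "y": -0.71, "z": 0, "ax": 0, "ay": 0, "az": -0.7, "jaw": 1}, {"x": 1, "y": -0.76, "z": 0, "ax": 0, "ay": 0, "az": -0.73, "jaw": 1}, {"x": 1, "y": -0.76, "z": 0, "ax": 0, "ay": 0, "az": -0.73, "jaw": 1}]'

```text
time: 1.35
tool_pos: [297.6, -300.7, 226.7]
tcp_rot: [-3.141, 0.0, 1.052]
contact_force: [-1.4, -0.5, 0.3]
grip_width: 91.7
finger_force: 0.0
```

```bash
cat >> mv.py <<'E'
a=np.radians(-115.3);hx=np.array([np.cos(a),np.sin(a),0]);k=np.array([0,0,1.])
RX=(hx-k)/2**.5;RZ=(hx+k)/2**.5;RY=np.cross(RZ,RX);RM=np.array([562,-293.6,104.1])
b=np.radians(6.1);t=np.radians(11.5);lx=np.array([np.cos(b),np.sin(b),0])
SX=lx*np.cos(t)+k*np.sin(t);SZ=-lx*np.sin(t)+k*np.cos(t);SY=np.cross(SZ,SX);SH=np.array([537,282.8,91.])
c=np.radians(-120.1);DX=np.array([np.cos(c),np.sin(c),0]);DM=np.array([519.5,-4.4,13])
E
python3 - <<'E'
from mv import *
m=bot.camera_model("side");f=192/np.tan(np.radians(m["vertical_fov"]/2))
def hit(n,q,P,N):
    m=bot.camera_model(n);f=192/np.tan(np.radians(m["vertical_fov"]/2))
    r=m["R"].T@[(q[0]-m["cx"])/f,(q[1]-m["cy"])/f,1]; o=-m["R"].T@m["t"]
    return o+r*(N@(P-o))/(N@r)
def pix(n,x,y):
    s=28/400; return (202+(x-400+.5)*s-.5,269+(y+.5)*s-.5) if n=="side" else (130+(x+.5)*s-.5,178+(y+.5)*s-.5)
A=hit("side",pix("side",560,160),SH,SZ);B=hit("side",pix("side",668,215),SH,SZ)
v=A-B; print("slot",A,B,"bearing rad",np.arctan2(v@SY,v@SX))
print("head ctr side",hit("side",pix("side",610,195),SH,SZ),"top",hit("top",pix("top",199,197),SH,SZ))
# plate screws / plate centre to check
for n,q in(("top",[(195,80),(220,310)]),("side",[(452,212),(741,280)])):
    P=[hit(n,pix(n,*x),SH-17*SZ,SZ) for x in q]; print(n,"plate mid",(P[0]+P[1])/2+17*SZ,"az",np.degrees(np.arctan2(*(P[0]-P[1])[[1,0]]) ))
# target above driver
P=DM-25*DX+[0,0,60]; Rt=frame([0,0,-1],np.cross([0,0,-1.],-DX)); print(P,Rt.as_euler('xyz')); print(delta(P,Rt)); o=bot.get_obs(); print(o['tool_pos'],o['tcp_rot'],o['joint_positions'])
E
```

```text
slot [546.011 278.557  92.731] [526.226 281.713  88.797] bearing rad -0.25959547408861977
head ctr side [536.265 281.699  90.827] top [537.505 281.057  91.065]
top plate mid [537.321 282.667  91.062] az 5.627389197249252
side plate mid [536.343 281.687  90.843] az 6.470770236671263
[532.038  17.229  73.   ] [3.142 0.    1.045]
(array([1.962, 0.23 , 0.768]), array([-0.   ,  0.   ,  0.006]))
[ 297.59  -300.683  226.656] [-3.141  0.     1.052] [-0.972  0.154  1.78  -0.     1.208 -0.453]
```

>>> send_rows --rows '[{"x": 0.1, "y": 0.02, "z": 0.02, "ax": 0, "ay": 0, "az": 0, "jaw": 1}, {"x": 0.22, "y": 0.03, "z": 0.05, "ax": 0, "ay": 0, "az": 0, "jaw": 1}, {"x": 0.34, "y": 0.04, "z": 0.1, "ax": 0, "ay": 0, "az": 0, "jaw": 1}, {"x": 0.46, "y": 0.05, "z": 0.13, "ax": 0, "ay": 0, "az": 0, "jaw": 1}, {"x": 0.58, "y": 0.07, "z": 0.17, "ax": 0, "ay": 0, "az": 0, "jaw": 1}, {"x": 0.7, "y": 0.08, "z": 0.2, "ax": 0, "ay": 0, "az": 0, "jaw": 1}, {"x": 0.8, "y": 0.1, "z": 0.23, "ax": 0, "ay": 0, "az": 0, "jaw": 1}, {"x": 0.88, "y": 0.11, "z": 0.26, "ax": 0, "ay": 0, "az": 0, "jaw": 1}, {"x": 0.95, "y": 0.12, "z": 0.29, "ax": 0, "ay": 0, "az": 0, "jaw": 1}, {"x": 1, "y": 0.12, "z": 0.3, "ax": 0, "ay": 0, "az": 0, "jaw": 1}]'

```text
time: 2.6
tool_pos: [417.6, -139.4, 166.3]
tcp_rot: [-3.141, 0.0, 1.05]
contact_force: [-0.3, 0.5, 0.4]
grip_width: 91.9
finger_force: 0.0
```

>>> send_rows --rows '[{"x": 0.12, "y": 0.02, "z": 0.05, "ax": 0, "ay": 0, "az": 0, "jaw": 0.6}, {"x": 0.26, "y": 0.03, "z": 0.1, "ax": 0, "ay": 0, "az": 0, "jaw": 0.4}, {"x": 0.42, "y": 0.05, "z": 0.16, "ax": 0, "ay": 0, "az": 0, "jaw": 0.3}, {"x": 0.57, "y": 0.06, "z": 0.23, "ax": 0, "ay": 0, "az": 0, "jaw": 0.3}, {"x": 0.7, "y": 0.08, "z": 0.29, "ax": 0, "ay": 0, "az": 0, "jaw": 0.3}, {"x": 0.8, "y": 0.09, "z": 0.34, "ax": 0, "ay": 0, "az": 0, "jaw": 0.3}, {"x": 0.88, "y": 0.1, "z": 0.39, "ax": 0, "ay": 0, "az": 0, "jaw": 0.3}, {"x": 0.94, "y": 0.11, "z": 0.43, "ax": 0, "ay": 0, "az": 0, "jaw": 0.3}, {"x": 0.96, "y": 0.11, "z": 0.46, "ax": 0, "ay": 0, "az": 0, "jaw": 0.3}, {"x": 0.96, "y": 0.11, "z": 0.47, "ax": 0, "ay": 0, "az": 0, "jaw": 0.3}]'

```text
time: 3.85
tool_pos: [531.7, 16.1, 72.3]
tcp_rot: [-3.141, 0.0, 1.051]
contact_force: [0.2, -0.8, 0.4]
grip_width: 59.4
finger_force: 0.0
```

```bash
sed -i 's/282.8,91/281.8,91/' mv.py
python3 - <<'E'
from mv import *
P=DM-25*DX+[0,0,-9.5]; Rt=frame([0,0,-1],np.cross([0,0,-1.],-DX)); print(delta(P,Rt)); o=bot.get_obs(); print(o['time'],o['tool_pos'],o['tcp_rot'],o['grip_width'],o['joint_positions'])
E
```

```text
(array([ 0.006, -0.001,  0.344]), array([-0.001,  0.   ,  0.006]))
3.85 [531.657  16.14   72.283] [-3.141  0.     1.051] 59.40558744730668 [-0.114  0.529  1.702 -0.     0.911  0.406]
```

>>> send_rows --rows '[{"x": 0.006, "y": 0, "z": 0.08, "ax": 0, "ay": 0, "az": 0, "jaw": 0.3}, {"x": 0.006, "y": 0, "z": 0.17, "ax": 0, "ay": 0, "az": 0, "jaw": 0.3}, {"x": 0.006, "y": 0, "z": 0.25, "ax": 0, "ay": 0, "az": 0, "jaw": 0.3}, {"x": 0.006, "y": 0, "z": 0.31, "ax": 0, "ay": 0, "az": 0, "jaw": 0.3}, {"x": 0.006, "y": 0, "z": 0.335, "ax": 0, "ay": 0, "az": 0, "jaw": 0.3}, {"x": 0.006, "y": 0, "z": 0.335, "ax": 0, "ay": 0, "az": 0, "jaw": 0}, {"x": 0.006, "y": 0, "z": 0.335, "ax": 0, "ay": 0, "az": 0, "jaw": -1}, {"x": 0.006, "y": 0, "z": 0.335, "ax": 0, "ay": 0, "az": 0, "jaw": -1}, {"x": 0.006, "y": 0, "z": 0.335, "ax": 0, "ay": 0, "az": 0, "jaw": -1}, {"x": 0.006, "y": 0, "z": 0.335, "ax": 0, "ay": 0, "az": 0, "jaw": -1}]'

```text
time: 5.1
tool_pos: [532.8, 17.2, 6.1]
tcp_rot: [3.141, -0.0, 1.051]
contact_force: [-0.3, -0.0, 2.8]
grip_width: 25.5
finger_force: 30.0
```

Run:
```python
from mv import *
Rt=Ro.from_matrix(np.c_[-RX,np.cross(-RZ,-RX),-RZ])
T=lambda up,back:RM-25.3*RX-6.9*RZ+up*RZ-back*RX
o=bot.get_obs();print(o['tool_pos']);print(T(60,6),T(0,0)); s,t=delta(T(60,6),Rt); print(s,t)
R0=Ro.from_euler('xyz',o['tcp_rot'])
print('ay-only check',(R0*Ro.from_rotvec(t*np.radians(60))).as_matrix(), Rt.as_matrix())
```

```text
[532.838  17.209   6.071]
[ 555.412 -307.536  163.78 ] [ 571.73  -273.015  117.111]
[-1.353  0.905 -0.788] [ 0.03   0.749 -0.07 ]
ay-only check [[ 0.302  0.904  0.302]
 [ 0.639 -0.427  0.639]
 [ 0.707  0.    -0.707]] [[ 0.302  0.904  0.302]
 [ 0.639 -0.427  0.639]
 [ 0.707 -0.    -0.707]]
```

>>> send_rows --rows '[{"x": 0, "y": 0, "z": -0.08, "ax": 0, "ay": 0, "az": 0, "jaw": -1}, {"x": 0, "y": 0, "z": -0.2, "ax": 0, "ay": 0, "az": 0, "jaw": -1}, {"x": -0.05, "y": 0.03, "z": -0.35, "ax": 0, "ay": 0.02, "az": 0, "jaw": -1}, {"x": -0.13, "y": 0.09, "z": -0.5, "ax": 0, "ay": 0.06, "az": 0, "jaw": -1}, {"x": -0.25, "y": 0.17, "z": -0.63, "ax": 0, "ay": 0.12, "az": 0, "jaw": -1}, {"x": -0.37, "y": 0.26, "z": -0.75, "ax": 0.01, "ay": 0.19, "az": -0.01, "jaw": -1}, {"x": -0.5, "y": 0.35, "z": -0.83, "ax": 0.01, "ay": 0.26, "az": -0.02, "jaw": -1}, {"x": -0.62, "y": 0.43, "z": -0.88, "ax": 0.015, "ay": 0.33, "az": -0.03, "jaw": -1}, {"x": -0.73, "y": 0.51, "z": -0.9, "ax": 0.02, "ay": 0.39, "az": -0.04, "jaw": -1}, {"x": -0.83, "y": 0.58, "z": -0.9, "ax": 0.02, "ay": 0.43, "az": -0.045, "jaw": -1}]'

```text
time: 6.35
tool_pos: [550.6, -185.8, 186.9]
tcp_rot: [-3.132, -0.452, 1.097]
contact_force: [0.1, 0.3, -2.3]
grip_width: 25.5
finger_force: 30.0
```

Run:
```python
from mv import *
Rt=Ro.from_matrix(np.c_[-RX,np.cross(-RZ,-RX),-RZ])
T=lambda up,back:RM-25.3*RX-6.9*RZ+up*RZ-back*RX
o=bot.get_obs();print(o['tool_pos'],o['grip_width'],o['joint_positions']); print(*delta(T(50,6),Rt))
```

```text
[ 550.558 -185.838  186.851] 25.52863367941325 [-0.697  0.505  1.473  0.454  1.309 -0.378]
[-0.511  0.297 -0.083] [ 0.009  0.318 -0.027]
```

>>> send_rows --rows '[{"x": -0.07, "y": 0.04, "z": -0.03, "ax": 0.001, "ay": 0.04, "az": -0.003, "jaw": -1}, {"x": -0.15, "y": 0.09, "z": -0.07, "ax": 0.002, "ay": 0.1, "az": -0.008, "jaw": -1}, {"x": -0.23, "y": 0.13, "z": -0.1, "ax": 0.005, "ay": 0.16, "az": -0.013, "jaw": -1}, {"x": -0.32, "y": 0.18, "z": -0.12, "ax": 0.007, "ay": 0.22, "az": -0.018, "jaw": -1}, {"x": -0.4, "y": 0.23, "z": -0.12, "ax": 0.008, "ay": 0.27, "az": -0.022, "jaw": -1}, {"x": -0.46, "y": 0.27, "z": -0.11, "ax": 0.009, "ay": 0.3, "az": -0.025, "jaw": -1}, {"x": -0.495, "y": 0.29, "z": -0.09, "ax": 0.009, "ay": 0.318, "az": -0.027, "jaw": -1}, {"x": -0.51, "y": 0.297, "z": -0.085, "ax": 0.009, "ay": 0.318, "az": -0.027, "jaw": -1}, {"x": -0.511, "y": 0.297, "z": -0.083, "ax": 0.009, "ay": 0.318, "az": -0.027, "jaw": -1}, {"x": -0.511, "y": 0.297, "z": -0.083, "ax": 0.009, "ay": 0.318, "az": -0.027, "jaw": -1}]'

```text
time: 7.6
tool_pos: [558.8, -299.1, 156.3]
tcp_rot: [-3.141, -0.783, 1.13]
contact_force: [0.6, -0.6, -2.5]
grip_width: 25.6
finger_force: 30.0
```

Run:
```python
from mv import *
Rt=Ro.from_matrix(np.c_[-RX,np.cross(-RZ,-RX),-RZ])
T=lambda up,back:RM-25.3*RX-6.9*RZ+up*RZ-back*RX
o=bot.get_obs();print(o['time'],o['tool_pos'],o['grip_width'],o['joint_positions']); print(*delta(T(0,4),Rt))
tl=[]
for n,u,v in(("top",520/1.5625,295/1.5625),("side",413/1.5625,235/1.5625)):
    p,d=bot.capture(n); np.savez(n+"1.npz",p=p,d=d); u,v=int(u),int(v); tl.append(cv2.resize(p[v-45:v+45,u-45:u+45,::-1],(400,400),interpolation=cv2.INTER_CUBIC)); print(u-45,v-45)
cv2.imwrite("pics/ra.png",np.hstack(tl))
```

```text
7.6 [ 558.842 -299.083  156.256] 25.61467442392429 [-0.938  0.776  1.231  0.669  1.577 -0.649]
[-0.015  0.003  0.241] [-0.001  0.002  0.001]
287 143
219 105
```

View pics/ra.png

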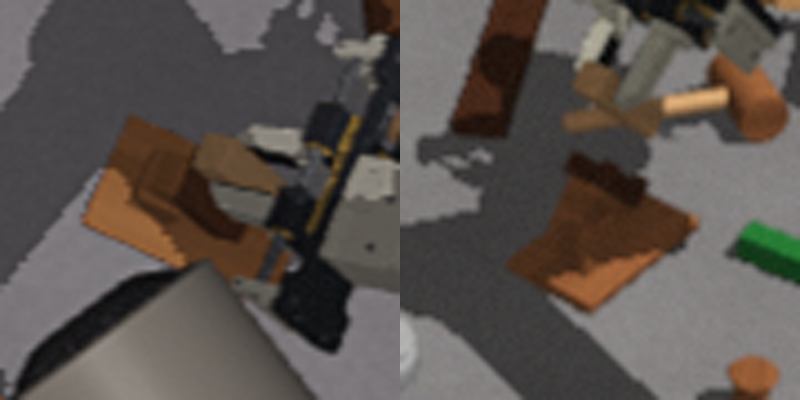

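The driver is held above the trough and in line with it (top crop near (240,165), rest at (190,200)). Lowering it now.

>>> send_rows --rows '[{"x": -0.004, "y": 0.003, "z": 0.03, "ax": 0, "ay": 0, "az": 0, "jaw": -1}, {"x": -0.01, "y": 0.003, "z": 0.07, "ax": 0, "ay": 0, "az": 0, "jaw": -1}, {"x": -0.015, "y": 0.003, "z": 0.11, "ax": 0, "ay": 0, "az": 0, "jaw": -1}, {"x": -0.015, "y": 0.003, "z": 0.15, "ax": 0, "ay": 0, "az": 0, "jaw": -1}, {"x": -0.015, "y": 0.003, "z": 0.18, "ax": 0, "ay": 0, "az": 0, "jaw": -1}, {"x": -0.015, "y": 0.003, "z": 0.2, "ax": 0, "ay": 0, "az": 0, "jaw": -1}, {"x": -0.015, "y": 0.003, "z": 0.215, "ax": 0, "ay": 0, "az": 0, "jaw": -1}, {"x": -0.015, "y": 0.003, "z": 0.225, "ax": 0, "ay": 0, "az": 0, "jaw": -1}, {"x": -0.015, "y": 0.003, "z": 0.23, "ax": 0, "ay": 0, "az": 0, "jaw": -1}, {"x": -0.015, "y": 0.003, "z": 0.23, "ax": 0, "ay": 0, "az": 0, "jaw": -1}]'

```text
time: 8.95
tool_pos: [572.1, -272.5, 120.9]
tcp_rot: [-3.14, -0.784, 1.129]
contact_force: [0.5, -0.7, -1.1]
grip_width: 25.6
finger_force: 30.0
```

```bash
cat >> mv.py <<'E'
def st():
    o=bot.get_obs(); R=Ro.from_euler('xyz',o['tcp_rot']); print(o['time'],o['tool_pos'],o['grip_width'],'Ftool',R.inv().apply(o['contact_force']),'Mtool',R.inv().apply(o['moment']),'q',o['joint_positions']); return o
E
python3 - <<'E'
from mv import *
o=st(); T=RM-25.3*RX-6.9*RZ; Rt=Ro.from_matrix(np.c_[-RX,np.cross(-RZ,-RX),-RZ]); print(*delta(T,Rt))
E
```

```text
8.95 [ 572.105 -272.5    120.944] 25.596373872845245 Ftool [-1.029  0.745  0.487] Mtool [-0.067 -0.574 -0.079] q [-0.898  0.8    1.293  0.688  1.488 -0.674]
[-0.016 -0.001  0.011] [-0.001  0.002 -0.   ]
```

>>> send_rows --rows '[{"x": 0, "y": 0, "z": 0.005, "ax": 0, "ay": 0, "az": 0, "jaw": -1}, {"x": 0, "y": 0, "z": 0.01, "ax": 0, "ay": 0, "az": 0, "jaw": -1}, {"x": 0, "y": 0, "z": 0.013, "ax": 0, "ay": 0, "az": 0, "jaw": -1}, {"x": -0.005, "y": 0, "z": 0.013, "ax": 0, "ay": 0, "az": 0, "jaw": -1}, {"x": -0.01, "y": 0, "z": 0.013, "ax": 0, "ay": 0, "az": 0, "jaw": -1}, {"x": -0.015, "y": 0, "z": 0.013, "ax": 0, "ay": 0, "az": 0, "jaw": -1}, {"x": -0.02, "y": 0, "z": 0.013, "ax": 0, "ay": 0, "az": 0, "jaw": -1}, {"x": -0.025, "y": 0, "z": 0.013, "ax": 0, "ay": 0, "az": 0, "jaw": -1}, {"x": -0.025, "y": 0, "z": 0.013, "ax": 0, "ay": 0, "az": 0, "jaw": -1}, {"x": -0.025, "y": 0, "z": 0.013, "ax": 0, "ay": 0, "az": 0, "jaw": -1}]'

```text
time: 10.2
tool_pos: [571.9, -273.0, 116.7]
tcp_rot: [-3.141, -0.786, 1.13]
contact_force: [1.3, 3.7, 6.0]
grip_width: 25.9
finger_force: 30.0
```

Run:
```python
from mv import *
o=st(); T=RM-25.3*RX-6.9*RZ; Rt=Ro.from_matrix(np.c_[-RX,np.cross(-RZ,-RX),-RZ]); print(*delta(T,Rt))
```

```text
10.2 [ 571.853 -273.038  116.706] 25.908741745566665 Ftool [ 7.032 -0.376 -1.45 ] Mtool [0.068 0.845 0.053] q [-0.9    0.806  1.294  0.69   1.485 -0.682]
[ 0.001 -0.001 -0.002] [-0.001 -0.001  0.001]
```

>>> send_rows --rows '[{"x": -0.015, "y": 0, "z": 0.008, "ax": 0, "ay": 0, "az": 0, "jaw": 0}, {"x": -0.015, "y": 0, "z": 0.008, "ax": 0, "ay": 0, "az": 0, "jaw": 0.1}, {"x": -0.015, "y": 0, "z": 0.008, "ax": 0, "ay": 0, "az": 0, "jaw": 0.2}, {"x": -0.015, "y": 0, "z": 0.008, "ax": 0, "ay": 0, "az": 0, "jaw": 0.2}, {"x": -0.01, "y": 0, "z": -0.04, "ax": 0, "ay": 0, "az": 0, "jaw": 0.2}, {"x": -0.01, "y": 0, "z": -0.12, "ax": 0, "ay": 0, "az": 0, "jaw": 0.2}, {"x": -0.01, "y": 0, "z": -0.22, "ax": 0, "ay": 0, "az": 0, "jaw": 0.2}, {"x": -0.01, "y": 0, "z": -0.34, "ax": 0, "ay": 0, "az": 0, "jaw": 0.2}, {"x": 0.02, "y": 0, "z": -0.46, "ax": 0, "ay": -0.02, "az": 0, "jaw": 0.2}, {"x": 0.06, "y": 0, "z": -0.55, "ax": 0, "ay": -0.08, "az": 0, "jaw": 0.2}]'

```text
time: 11.45
tool_pos: [540.9, -338.7, 202.8]
tcp_rot: [-3.14, -0.698, 1.126]
contact_force: [0.6, 0.6, -0.2]
grip_width: 55.3
finger_force: 0.0
```

Run:
```python
from mv import *
o=st(); Rt=Ro.from_matrix(np.c_[-RZ,RY*-1,RX]); 
print(np.linalg.det(Rt.as_matrix()), Rt.as_matrix()); 
for b in (105,4): print(b,RM-b*RX,*delta(RM-b*RX,Rt))
tl=[]
for n,u,v in(("top",520/1.5625,295/1.5625),("side",413/1.5625,235/1.5625)):
    p,d=bot.capture(n); np.savez(n+"2.npz",p=p,d=d); u,v=int(u),int(v); tl.append(cv2.resize(p[v-36:v+36,u-36:u+36,::-1],(400,400),interpolation=cv2.INTER_CUBIC)); print(u-36,v-36)
cv2.imwrite("pics/rb.png",np.hstack(tl))
```

```text
11.45 [ 540.885 -338.709  202.819] 55.33913073794688 Ftool [0.424 0.307 0.674] Mtool [-0.061 -0.354 -0.019] q [-0.968  0.731  1.13   0.592  1.66  -0.586]Traceback (most recent call last):
  File "<stdin>", line 2, in <module>
  File "scipy/spatial/transform/_rotation.pyx", line 1143, in scipy.spatial.transform._rotation.Rotation.from_matrix
ValueError: Non-positive determinant (left-handed or null coordinate frame) in rotation matrix 0: [[ 0.302 -0.904 -0.302]
 [ 0.639  0.427 -0.639]
 [-0.707 -0.    -0.707]].
```

Run:
```python
from mv import *
Rt=Ro.from_matrix(np.c_[-RZ,RY,RX]); 
for b in (105,4): print(b,RM-b*RX,*delta(RM-b*RX,Rt))
tl=[]
for n,u,v in(("top",520/1.5625,295/1.5625),("side",413/1.5625,235/1.5625)):
    p,d=bot.capture(n); np.savez(n+"2.npz",p=p,d=d); u,v=int(u),int(v); tl.append(cv2.resize(p[v-36:v+36,u-36:u+36,::-1],(400,400),interpolation=cv2.INTER_CUBIC))
cv2.imwrite("pics/rb.png",np.hstack(tl))
```

```text
105 [ 593.73  -226.475  178.346] [ 0.397 -0.002  0.492] [-0.001 -1.416 -0.002]
4 [ 563.209 -291.043  106.928] [-0.106 -0.001  0.536] [-0.001 -1.416 -0.002]
```

View pics/rb.png

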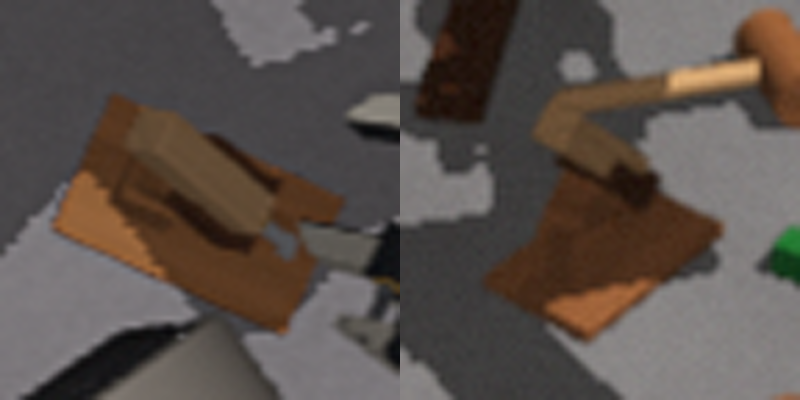

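The driver is seated in the trough, blade down the slope (top crop, (205,175)), with the fingers clear. I'm swinging round to line up with the handle.

>>> send_rows --rows '[{"x": 0.05, "y": 0, "z": 0, "ax": 0, "ay": -0.06, "az": 0, "jaw": 0.2}, {"x": 0.12, "y": 0, "z": 0, "ax": 0, "ay": -0.16, "az": 0, "jaw": 0.2}, {"x": 0.2, "y": 0, "z": 0, "ax": 0, "ay": -0.28, "az": 0, "jaw": 0.2}, {"x": 0.28, "y": 0, "z": 0.02, "ax": 0, "ay": -0.4, "az": 0, "jaw": 0.2}, {"x": 0.35, "y": 0, "z": 0.04, "ax": 0, "ay": -0.52, "az": 0, "jaw": 0.2}, {"x": 0.41, "y": 0, "z": 0.07, "ax": 0, "ay": -0.64, "az": 0, "jaw": 0.2}, {"x": 0.45, "y": 0, "z": 0.12, "ax": 0, "ay": -0.75, "az": 0, "jaw": 0.2}, {"x": 0.47, "y": 0, "z": 0.18, "ax": 0, "ay": -0.85, "az": 0, "jaw": 0.2}, {"x": 0.48, "y": 0, "z": 0.24, "ax": 0, "ay": -0.94, "az": 0, "jaw": 0.2}, {"x": 0.48, "y": 0, "z": 0.28, "ax": 0, "ay": -1, "az": 0, "jaw": 0.2}]'

```text
time: 12.8
tool_pos: [588.5, -236.4, 219.6]
tcp_rot: [-3.138, 0.349, 1.132]
contact_force: [-0.3, 0.3, -0.0]
grip_width: 54.6
finger_force: 0.0
```

Run:
```python
from mv import *
st();Rt=Ro.from_matrix(np.c_[-RZ,RY,RX]); 
for b in (90,4): print(b,*delta(RM-b*RX,Rt))
```

```text
12.8 [ 588.51  -236.366  219.59 ] 54.59268674277482 Ftool [ 0.149 -0.348 -0.026] Mtool [-0.127  0.204  0.028] q [-0.332  0.596  1.181 -0.351  1.417  0.17 ]
90 [0.091 0.003 0.243] [-0.002 -0.417  0.003]
4 [-0.091  0.004  0.632] [-0.002 -0.417  0.003]
```

>>> send_rows --rows '[{"x": 0.03, "y": 0, "z": 0.04, "ax": 0, "ay": -0.1, "az": 0, "jaw": 0.2}, {"x": 0.06, "y": 0.001, "z": 0.1, "ax": 0, "ay": -0.22, "az": 0.001, "jaw": 0.2}, {"x": 0.08, "y": 0.002, "z": 0.17, "ax": -0.001, "ay": -0.33, "az": 0.002, "jaw": 0.2}, {"x": 0.091, "y": 0.003, "z": 0.225, "ax": -0.002, "ay": -0.4, "az": 0.003, "jaw": 0.2}, {"x": 0.085, "y": 0.003, "z": 0.255, "ax": -0.002, "ay": -0.417, "az": 0.003, "jaw": 0.2}, {"x": 0.05, "y": 0.003, "z": 0.33, "ax": -0.002, "ay": -0.417, "az": 0.003, "jaw": 0.2}, {"x": 0.01, "y": 0.004, "z": 0.416, "ax": -0.002, "ay": -0.417, "az": 0.003, "jaw": 0.2}, {"x": -0.03, "y": 0.004, "z": 0.502, "ax": -0.002, "ay": -0.417, "az": 0.003, "jaw": 0.2}, {"x": -0.07, "y": 0.004, "z": 0.588, "ax": -0.002, "ay": -0.417, "az": 0.003, "jaw": 0.2}, {"x": -0.086, "y": 0.004, "z": 0.622, "ax": -0.002, "ay": -0.417, "az": 0.003, "jaw": 0.2}]'

```text
time: 14.05
tool_pos: [563.2, -291.9, 108.7]
tcp_rot: [3.14, 0.784, 1.126]
contact_force: [0.2, -0.1, 0.2]
grip_width: 55.0
finger_force: 0.0
```

Run:
```python
from mv import *
st();Rt=Ro.from_matrix(np.c_[-RZ,RY,RX]); 
print(*delta(RM-4*RX,Rt))
```

```text
14.05 [ 563.203 -291.867  108.69 ] 55.006852956827544 Ftool [-0.093  0.213 -0.158] Mtool [-0.034  0.424  0.054] q [-0.249  0.802  1.328 -0.8    1.308  0.534]
[ 0.009 -0.002  0.004] [-0.001 -0.001 -0.002]
```

>>> send_rows --rows '[{"x": 0.005, "y": -0.001, "z": 0.003, "ax": 0, "ay": 0, "az": -0.002, "jaw": 0.2}, {"x": 0.009, "y": -0.002, "z": 0.005, "ax": 0, "ay": 0, "az": -0.002, "jaw": 0.2}, {"x": 0.009, "y": -0.002, "z": 0.005, "ax": 0, "ay": 0, "az": -0.002, "jaw": 0}, {"x": 0.009, "y": -0.002, "z": 0.005, "ax": 0, "ay": 0, "az": -0.002, "jaw": -1}, {"x": 0.009, "y": -0.002, "z": 0.005, "ax": 0, "ay": 0, "az": -0.002, "jaw": -1}, {"x": 0.009, "y": -0.002, "z": 0.005, "ax": 0, "ay": 0, "az": -0.002, "jaw": -1}, {"x": 0.009, "y": -0.002, "z": 0.005, "ax": 0, "ay": 0, "az": -0.002, "jaw": -1}, {"x": 0.009, "y": -0.002, "z": 0.005, "ax": 0, "ay": 0, "az": -0.002, "jaw": -1}, {"x": 0.009, "y": -0.002, "z": 0.005, "ax": 0, "ay": 0, "az": -0.002, "jaw": -1}, {"x": 0.009, "y": -0.002, "z": 0.005, "ax": 0, "ay": 0, "az": -0.002, "jaw": -1}]'

```text
time: 15.3
tool_pos: [564.3, -290.0, 107.9]
tcp_rot: [3.14, 0.784, 1.129]
contact_force: [0.6, 2.5, 1.0]
grip_width: 25.9
finger_force: 30.0
```

```bash
cat >> mv.py <<'E'
# blade tip pose for regrasp: tip = TCP + R@TIP
TB=np.array([563.2,-290.9,106.9])
RS=Ro.from_matrix(np.c_[-RZ,RY,RX])
E
python3 - <<'E'
from mv import *
o=st(); R=Ro.from_euler('xyz',o['tcp_rot']); print(R.as_matrix(), 'axis err', R.inv().apply(RX), 'tip in tool',R.inv().apply(RM+105*RX-o['tool_pos']),'mid',R.inv().apply(RM-o['tool_pos']))
# goal at screw: tool z=-SZ; tool y along slot (bearing -0.26) 
s=np.cos(-.26)*SX+np.sin(-.26)*SY; Rg=frame(-SZ,s); print('goal',Rg.as_euler('xyz'),'rot',*delta([0,0,0],Rg)[1:])
E
```

```text
15.3 [ 564.307 -289.963  107.887] 25.86816040088022 Ftool [ 1.038 -0.49  -2.503] Mtool [0.064 0.548 0.043] q [-0.246  0.804  1.328 -0.8    1.307  0.535]
[[ 0.303  0.904 -0.301]
 [ 0.64  -0.427 -0.639]
 [-0.706  0.001 -0.708]] axis err [-0.002 -0.001  1.   ] tip in tool [ -0.521  -0.665 110.699] mid [-0.354 -0.538  5.699]
goal [ 2.947 -0.051  1.422] rot [-0.275  0.817 -0.191]
```

>>> send_rows --rows '[{"x": -0.03, "y": 0, "z": 0, "ax": 0, "ay": 0, "az": 0, "jaw": -1}, {"x": -0.1, "y": 0, "z": 0, "ax": 0, "ay": 0, "az": 0, "jaw": -1}, {"x": -0.2, "y": 0, "z": -0.03, "ax": 0, "ay": 0, "az": 0, "jaw": -1}, {"x": -0.3, "y": 0, "z": -0.09, "ax": 0, "ay": 0, "az": 0, "jaw": -1}, {"x": -0.38, "y": -0.05, "z": -0.18, "ax": -0.02, "ay": 0.05, "az": -0.01, "jaw": -1}, {"x": -0.45, "y": -0.1, "z": -0.29, "ax": -0.05, "ay": 0.13, "az": -0.03, "jaw": -1}, {"x": -0.5, "y": -0.16, "z": -0.41, "ax": -0.08, "ay": 0.23, "az": -0.05, "jaw": -1}, {"x": -0.53, "y": -0.23, "z": -0.54, "ax": -0.11, "ay": 0.33, "az": -0.07, "jaw": -1}, {"x": -0.54, "y": -0.29, "z": -0.67, "ax": -0.14, "ay": 0.42, "az": -0.1, "jaw": -1}, {"x": -0.54, "y": -0.33, "z": -0.77, "ax": -0.17, "ay": 0.5, "az": -0.12, "jaw": -1}]'

```text
time: 16.55
tool_pos: [517.5, -232.5, 296.1]
tcp_rot: [3.044, 0.265, 1.301]
contact_force: [0.2, -0.1, -2.4]
grip_width: 25.7
finger_force: 30.0
```

```bash
cat >> mv.py <<'E'
TIP=np.array([-.5,0,110.7])
def goal(up,be=-.26,dx=0,dy=0):
    s=np.cos(be)*SX+np.sin(be)*SY; R=frame(-SZ,s); return SH+up*SZ+dx*SX+dy*SY-R.apply(TIP),R
E
python3 - <<'E'
from mv import *
st(); P,R=goal(60); print(P,*delta(P,R))
E
```

```text
16.55 [ 517.53  -232.485  296.137] 25.654293973777907 Ftool [0.576 0.004 2.379] Mtool [-0.021  0.233  0.016] q [-0.421  0.313  1.409 -0.255  1.289 -0.109]
[503.234 278.677 258.299] [ 2.409 -0.701 -0.528] [-0.103  0.315 -0.07 ]
```

>>> send_rows --rows '[{"x": 0.1, "y": -0.03, "z": -0.02, "ax": -0.01, "ay": 0.03, "az": -0.01, "jaw": -1}, {"x": 0.22, "y": -0.06, "z": -0.05, "ax": -0.02, "ay": 0.06, "az": -0.015, "jaw": -1}, {"x": 0.34, "y": -0.1, "z": -0.07, "ax": -0.03, "ay": 0.1, "az": -0.02, "jaw": -1}, {"x": 0.46, "y": -0.13, "z": -0.1, "ax": -0.045, "ay": 0.14, "az": -0.03, "jaw": -1}, {"x": 0.57, "y": -0.17, "z": -0.13, "ax": -0.06, "ay": 0.18, "az": -0.04, "jaw": -1}, {"x": 0.67, "y": -0.2, "z": -0.15, "ax": -0.07, "ay": 0.22, "az": -0.05, "jaw": -1}, {"x": 0.77, "y": -0.23, "z": -0.17, "ax": -0.08, "ay": 0.26, "az": -0.06, "jaw": -1}, {"x": 0.86, "y": -0.25, "z": -0.19, "ax": -0.09, "ay": 0.29, "az": -0.065, "jaw": -1}, {"x": 0.94, "y": -0.27, "z": -0.21, "ax": -0.1, "ay": 0.31, "az": -0.07, "jaw": -1}, {"x": 1, "y": -0.29, "z": -0.22, "ax": -0.103, "ay": 0.315, "az": -0.07, "jaw": -1}]'

```text
time: 17.8
tool_pos: [512.5, -19.4, 277.2]
tcp_rot: [2.952, -0.05, 1.421]
contact_force: [-0.2, -0.2, -1.7]
grip_width: 25.9
finger_force: 30.0
```

Run:
```python
from mv import *
st(); P,R=goal(60); print(P,*delta(P,R))
```

```text
17.8 [512.487 -19.445 277.181] 25.872615664728514 Ftool [-0.3   -0.492  1.608] Mtool [ 0.11  -0.074 -0.   ] q [-0.228  0.171  1.632  0.07   1.154 -0.095]
[503.234 278.677 258.299] [ 1.46  -0.296  0.114] [-0.004  0.001 -0.001]
```

>>> send_rows --rows '[{"x": 0.1, "y": -0.02, "z": 0.01, "ax": -0.004, "ay": 0.001, "az": -0.001, "jaw": -1}, {"x": 0.22, "y": -0.04, "z": 0.02, "ax": -0.004, "ay": 0.001, "az": -0.001, "jaw": -1}, {"x": 0.34, "y": -0.07, "z": 0.02, "ax": -0.004, "ay": 0.001, "az": -0.001, "jaw": -1}, {"x": 0.46, "y": -0.09, "z": 0.03, "ax": -0.004, "ay": 0.001, "az": -0.001, "jaw": -1}, {"x": 0.57, "y": -0.11, "z": 0.04, "ax": -0.004, "ay": 0.001, "az": -0.001, "jaw": -1}, {"x": 0.67, "y": -0.13, "z": 0.04, "ax": -0.004, "ay": 0.001, "az": -0.001, "jaw": -1}, {"x": 0.77, "y": -0.15, "z": 0.05, "ax": -0.004, "ay": 0.001, "az": -0.001, "jaw": -1}, {"x": 0.86, "y": -0.17, "z": 0.05, "ax": -0.004, "ay": 0.001, "az": -0.001, "jaw": -1}, {"x": 0.94, "y": -0.19, "z": 0.05, "ax": -0.004, "ay": 0.001, "az": -0.001, "jaw": -1}, {"x": 1, "y": -0.2, "z": 0.05, "ax": -0.004, "ay": 0.001, "az": -0.001, "jaw": -1}]'

```text
time: 19.05
tool_pos: [505.5, 184.5, 269.9]
tcp_rot: [2.947, -0.051, 1.422]
contact_force: [-1.0, -0.2, -2.5]
grip_width: 25.9
finger_force: 30.0
```

>>> send_rows --rows '[{"x": 0.07, "y": -0.02, "z": 0.01, "ax": 0, "ay": 0, "az": 0, "jaw": -1}, {"x": 0.15, "y": -0.04, "z": 0.02, "ax": 0, "ay": 0, "az": 0, "jaw": -1}, {"x": 0.22, "y": -0.06, "z": 0.03, "ax": 0, "ay": 0, "az": 0, "jaw": -1}, {"x": 0.29, "y": -0.07, "z": 0.04, "ax": 0, "ay": 0, "az": 0, "jaw": -1}, {"x": 0.35, "y": -0.08, "z": 0.05, "ax": 0, "ay": 0, "az": 0, "jaw": -1}, {"x": 0.4, "y": -0.09, "z": 0.06, "ax": 0, "ay": 0, "az": 0, "jaw": -1}, {"x": 0.44, "y": -0.095, "z": 0.065, "ax": 0, "ay": 0, "az": 0, "jaw": -1}, {"x": 0.46, "y": -0.095, "z": 0.065, "ax": 0, "ay": 0, "az": 0, "jaw": -1}, {"x": 0.46, "y": -0.095, "z": 0.065, "ax": 0, "ay": 0, "az": 0, "jaw": -1}, {"x": 0.46, "y": -0.095, "z": 0.065, "ax": 0, "ay": 0, "az": 0, "jaw": -1}]'

```text
time: 20.3
tool_pos: [503.7, 277.3, 258.5]
tcp_rot: [2.947, -0.051, 1.421]
contact_force: [-0.0, -0.7, -1.8]
grip_width: 25.9
finger_force: 30.0
```

Run:
```python
from mv import *
o=st(); P,R=goal(15); print(P,*delta(P,R))
tip=o['tool_pos']+Ro.from_euler('xyz',o['tcp_rot']).apply(TIP)
tl=[]
for n in("top","side"):
    p,d=bot.capture(n); np.savez(n+"3.npz",p=p,d=d); q=proj(n,np.array([SH,tip])); print(n,q)
    u,v=q.mean(0).astype(int); r=22
    im=cv2.resize(p[v-r:v+r,u-r:u+r,::-1],(400,400),interpolation=cv2.INTER_CUBIC)
    for x in q: cv2.circle(im,tuple(int(t) for t in ((x-[u-r,v-r]+.5)*400/(2*r))),3,(0,0,255),-1)
    tl.append(im)
cv2.imwrite("pics/s3.png",np.hstack(tl))
```

```text
20.3 [503.688 277.287 258.495] 25.873117576490696 Ftool [-0.751 -0.266  1.725] Mtool [ 0.127 -0.052 -0.038] q [ 0.403  0.308  1.502 -0.065  1.14   0.579]
[512.155 279.631 214.202] [ 0.007 -0.004  0.226] [ 0.     0.    -0.001]
top [[143.219 191.492]
 [139.5   192.036]]
side [[215.923 282.113]
 [219.293 267.965]]
```

View pics/s3.png

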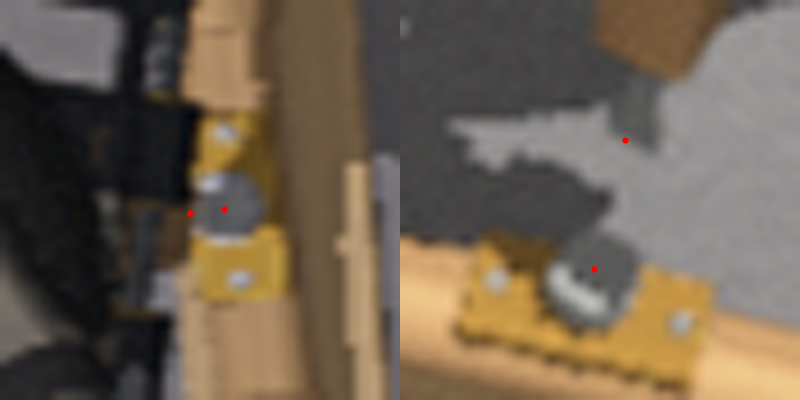

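The side crop shows the blade tip at about (636,152), against a predicted (625,140). The head is at about (592,268), so the blade looks about 3 mm off along the slot. I'm going closer to check.

>>> send_rows --rows '[{"x": 0.003, "y": -0.002, "z": 0.03, "ax": 0, "ay": 0, "az": 0, "jaw": -1}, {"x": 0.007, "y": -0.004, "z": 0.07, "ax": 0, "ay": 0, "az": 0, "jaw": -1}, {"x": 0.007, "y": -0.004, "z": 0.12, "ax": 0, "ay": 0, "az": 0, "jaw": -1}, {"x": 0.007, "y": -0.004, "z": 0.16, "ax": 0, "ay": 0, "az": 0, "jaw": -1}, {"x": 0.007, "y": -0.004, "z": 0.2, "ax": 0, "ay": 0, "az": 0, "jaw": -1}, {"x": 0.007, "y": -0.004, "z": 0.22, "ax": 0, "ay": 0, "az": 0, "jaw": -1}, {"x": 0.007, "y": -0.004, "z": 0.235, "ax": 0, "ay": 0, "az": 0, "jaw": -1}, {"x": 0.007, "y": -0.004, "z": 0.245, "ax": 0, "ay": 0, "az": 0, "jaw": -1}, {"x": 0.007, "y": -0.004, "z": 0.25, "ax": 0, "ay": 0, "az": 0, "jaw": -1}, {"x": 0.007, "y": -0.004, "z": 0.25, "ax": 0, "ay": 0, "az": 0, "jaw": -1}]'

```text
time: 21.65
tool_pos: [513.0, 280.1, 209.4]
tcp_rot: [2.947, -0.051, 1.422]
contact_force: [-0.4, 0.7, -1.1]
grip_width: 26.1
finger_force: 30.0
```

Run:
```python
from mv import *
o=st(); P,R=goal(0); print(*delta(P,R))
tip=o['tool_pos']+Ro.from_euler('xyz',o['tcp_rot']).apply(TIP)
tl=[]
for n in("side",):
    p=np.mean([bot.capture(n)[0] for _ in range(4)],0).astype(np.uint8); q=proj(n,np.array([SH,tip])); print(n,q)
    u,v=q.mean(0).astype(int); v-=3; r=15
    im=cv2.resize(p[v-r:v+r,u-r:u+r,::-1],(600,600),interpolation=cv2.INTER_CUBIC)
    for x in q: cv2.circle(im,tuple(int(t) for t in ((x-[u-r,v-r]+.5)*20)),3,(0,0,255),-1)
cv2.imwrite("pics/s4.png",im); print(u-r,v-r)
```

```text
21.65 [513.024 280.145 209.449] 26.10047315938622 Ftool [ 0.587 -0.741  1.055] Mtool [ 0.118 -0.116 -0.027] q [ 0.401  0.365  1.558 -0.068  1.027  0.585]
[-0.002  0.001  0.051] [ 0.001  0.    -0.001]
side [[215.923 282.113]
 [216.435 280.057]]
201 263
```

View pics/s4.png

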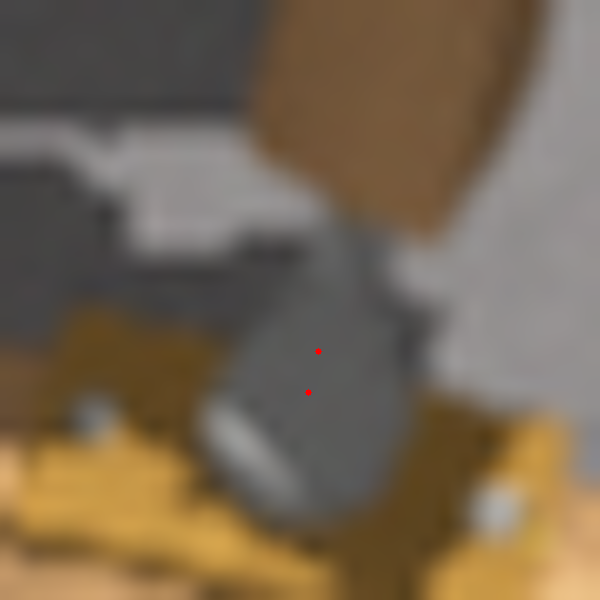

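The blade is close above the head, but the two merge in shadow. The shoulder's corners show clearly at (255,150) and (430,240), so I'll compare those with the prediction.

Run:
```python
from mv import *
o=bot.get_obs(); R=Ro.from_euler('xyz',o['tcp_rot']); sp=lambda X:(proj("side",X)-[201,263]+.5)*20
for zz in (60.7,):
  c=np.array([[sx*13-.5,sy*13,zz] for sx in(-1,1) for sy in(-1,1)]); print(sp(o['tool_pos']+R.apply(c)))
b=o['tool_pos']+R.apply([[-.5,-7,110.7],[-.5,7,110.7],[-.5,-7,97.7],[-.5,7,97.7],[-.5,-4.5,80],[-.5,4.5,80]]);print(sp(b))
for d in(R.apply([1,0,0]),R.apply([0,1,0]),R.apply([0,0,1])): print(sp(o['tool_pos']+R.apply([0,0,60])+d)-sp(o['tool_pos']+R.apply([0,0,60])))
print('plate holes side px: seen (95,420),(497,508); pred', sp(np.array([SH-17*SZ+24*SX,SH-17*SZ-24*SX])), 'head c',sp(SH))
```

```text
[[528.534  89.085]
 [327.462 -11.801]
 [424.897 263.164]
 [219.611 159.091]]
[[370.927 377.593]
 [266.261 324.187]
 [385.87  320.626]
 [280.015 266.771]
 [387.516 231.263]
 [318.397 196.243]]
[-4.076  6.646]
[-7.82  -3.944]
[-1.188  4.742]
plate holes side px: seen (95,420),(497,508); pred [[ 96.934 417.339]
 [483.637 510.665]] head c [308.462 392.27 ]
```

Run:
```python
from mv import *
o=bot.get_obs(); R=Ro.from_euler('xyz',o['tcp_rot'])
for n in("side",):
    L=[bot.capture(n) for _ in range(6)]; p=np.mean([l[0] for l in L],0); d=np.median([l[1] for l in L],0); X=cloud(n,d)
    q=R.inv().apply((X.reshape(-1,3)-o['tool_pos'])); q=q.reshape(X.shape); q=np.nan_to_num(q,nan=999)
    box=(abs(q[...,0])<22)&(abs(q[...,1])<22)&(q[...,2]>5)&(q[...,2]<110)
    wood=box&(p[...,0]-p[...,2]>25)&(q[...,2]<65)
    Y=q[wood]; print(len(Y)); print("x pct",np.percentile(Y[:,0],[0,5,25,50,75,95,100]),"y pct",np.percentile(Y[:,1],[0,5,25,50,75,95,100]),"zmax",np.percentile(Y[:,2],[90,95,100]))
    for lo in range(-18,18,3):
        m=(Y[:,1]>=lo)&(Y[:,1]<lo+3)
        if m.any(): print("  y",lo,m.sum(),"max x",np.median(Y[m,0]))
    sh=box&(q[...,2]>72)&(q[...,2]<105)&(np.abs(q[...,:2]).max(-1)<15); S=q[sh]
    for lo in range(72,105,4):
        m=(S[:,2]>=lo)&(S[:,2]<lo+4)
        if m.any(): print(" shank z",lo,m.sum(),"x",S[m,0].min(),np.median(S[m,0]),"y",np.percentile(S[m,1],[0,50,100]))
    # head: points within the screw frame
    s=np.stack([(X-SH)@a for a in(SX,SY,SZ)],-1); s=np.nan_to_num(s,nan=999)
    hd=(np.hypot(s[...,0],s[...,1])<16)&(s[...,2]>-9)&(s[...,2]<4)
    print("head now n",hd.sum(),"z pct",np.percentile(s[hd][:,2],[10,50,90]))
    p0,d0,X0=load(n); s=np.stack([(X0-SH)@a for a in(SX,SY,SZ)],-1); s=np.nan_to_num(s,nan=999); g=abs(p0[...,0].astype(int)-p0[...,2])<30
    hd=g&(np.hypot(s[...,0],s[...,1])<17)&(s[...,2]>-3)&(s[...,2]<5)
    print("head start",hd.sum(),s[hd].mean(0),np.percentile(s[hd],[2,98],axis=0))
```

```text
162
x pct [-4.113  4.362 11.792 12.137 12.456 12.729 13.059] y pct [-14.961 -14.777 -11.085  -3.838   3.128   8.814  10.965] zmax [49.339 52.038 55.249]
  y -15 35 max x 10.344390791064143
  y -12 17 max x 12.430071369666837
  y -9 17 max x 12.203957605710011
  y -6 18 max x 12.377701810517147
  y -3 16 max x 12.451446112552876
  y 0 17 max x 12.220014328668485
  y 3 17 max x 12.290409095743673
  y 6 17 max x 12.218535115228716
  y 9 8 max x 11.63358561724712
 shank z 72 2 x 2.8953498334714554 3.1249651524468565 y [-3.353 -1.981 -0.61 ]
 shank z 76 3 x 0.948783116258853 2.702821143502438 y [-5.127 -3.887 -1.22 ]
 shank z 80 3 x 0.7348349222506925 1.2843004669293112 y [-5.666 -1.679  1.692]
 shank z 84 5 x 1.1900741617081587 2.4975510765068867 y [-6.382 -2.446  0.868]
 shank z 88 4 x -0.6926862410449607 2.5061664383856828 y [-6.498 -3.89  -0.506]
 shank z 92 5 x -0.3299586199213626 1.6597081092814143 y [-7.199 -3.392  3.301]
 shank z 96 2 x -0.6253200344797868 -0.07439243505264267 y [-8.016 -2.593  2.831]
 shank z 100 4 x -0.6528608934054605 -0.31624702940995764 y [-8.455 -4.254  2.06 ]
 shank z 104 1 x 0.048238865287370765 0.048238865287370765 y [-0.885 -0.885 -0.885]
head now n 76 z pct [-2.61   1.939  3.32 ]
head start 75 [-1.138  1.94   1.94 ] [[-10.791  -9.831  -2.365]
 [  8.511  12.82    4.801]]
```

>>> send_rows --rows '[{"x": 0, "y": 0.005, "z": 0.01, "ax": 0, "ay": 0, "az": 0, "jaw": -1}, {"x": 0, "y": 0.005, "z": 0.02, "ax": 0, "ay": 0, "az": 0, "jaw": -1}, {"x": 0, "y": 0.005, "z": 0.03, "ax": 0, "ay": 0, "az": 0, "jaw": -1}, {"x": 0, "y": 0.005, "z": 0.04, "ax": 0, "ay": 0, "az": 0, "jaw": -1}, {"x": 0, "y": 0.005, "z": 0.045, "ax": 0, "ay": 0, "az": 0, "jaw": -1}, {"x": 0, "y": 0.005, "z": 0.05, "ax": 0, "ay": 0, "az": 0, "jaw": -1}, {"x": 0, "y": 0.005, "z": 0.053, "ax": 0, "ay": 0, "az": 0, "jaw": -1}, {"x": 0, "y": 0.005, "z": 0.056, "ax": 0, "ay": 0, "az": 0, "jaw": -1}, {"x": 0, "y": 0.005, "z": 0.058, "ax": 0, "ay": 0, "az": 0, "jaw": -1}, {"x": 0, "y": 0.005, "z": 0.058, "ax": 0, "ay": 0, "az": 0, "jaw": -1}]'

```text
time: 23.4
tool_pos: [516.3, 280.2, 198.2]
tcp_rot: [2.947, -0.051, 1.422]
contact_force: [0.2, -1.0, -1.7]
grip_width: 25.9
finger_force: 30.0
```

Run:
```python
from mv import *
st(); P,R=goal(0,dx=1); print(*delta(P,R))
```

```text
23.4 [516.265 280.198 198.158] 25.850682089152563 Ftool [-1.052  0.057  1.71 ] Mtool [ 0.08  -0.069 -0.038] q [ 0.398  0.38   1.568 -0.069  1.002  0.584]
[-0.     0.001 -0.008] [ 0.     0.    -0.001]
```

>>> send_rows --rows '[{"x": 0, "y": 0, "z": 0.003, "ax": 0, "ay": 0, "az": 0, "jaw": -1}, {"x": 0, "y": 0, "z": 0.006, "ax": 0, "ay": 0, "az": 0, "jaw": -1}, {"x": 0, "y": 0, "z": 0.009, "ax": 0, "ay": 0, "az": 0, "jaw": -1}, {"x": 0, "y": 0, "z": 0.012, "ax": 0, "ay": 0, "az": 0, "jaw": -1}, {"x": 0, "y": 0, "z": 0.015, "ax": 0, "ay": 0, "az": 0, "jaw": -1}, {"x": 0, "y": 0, "z": 0.018, "ax": 0, "ay": 0, "az": 0, "jaw": -1}, {"x": 0, "y": 0, "z": 0.021, "ax": 0, "ay": 0, "az": 0, "jaw": -1}, {"x": 0, "y": 0, "z": 0.024, "ax": 0, "ay": 0, "az": 0, "jaw": -1}, {"x": 0, "y": 0, "z": 0.025, "ax": 0, "ay": 0, "az": 0, "jaw": -1}, {"x": 0, "y": 0, "z": 0.025, "ax": 0, "ay": 0, "az": 0, "jaw": -1}]'

```text
time: 24.65
tool_pos: [517.2, 280.4, 194.5]
tcp_rot: [2.946, -0.052, 1.422]
contact_force: [-4.6, -1.6, 7.3]
grip_width: 25.7
finger_force: 30.0
```

Run:
```python
from mv import *
st(); P,R=goal(0,dx=1); print(*delta(P,R))
```

```text
24.65 [517.153 280.377 194.451] 25.699213276508345 Ftool [-1.831 -2.758 -8.103] Mtool [ 0.777 -0.466  0.015] q [ 0.398  0.385  1.572 -0.069  0.992  0.584]
[-0.001  0.    -0.027] [ 0.001 -0.    -0.001]
```

>>> send_rows --rows '[{"x": 0.004, "y": 0, "z": -0.002, "ax": 0, "ay": 0, "az": 0, "jaw": -1}, {"x": 0.008, "y": 0, "z": -0.002, "ax": 0, "ay": 0, "az": 0, "jaw": -1}, {"x": 0.012, "y": 0, "z": -0.002, "ax": 0, "ay": 0, "az": 0, "jaw": -1}, {"x": 0.015, "y": 0, "z": -0.002, "ax": 0, "ay": 0, "az": 0, "jaw": -1}, {"x": 0.015, "y": 0, "z": -0.002, "ax": 0, "ay": 0, "az": 0, "jaw": -1}, {"x": 0.015, "y": 0, "z": -0.002, "ax": 0, "ay": 0, "az": 0, "jaw": -1}, {"x": 0.015, "y": 0, "z": -0.002, "ax": 0, "ay": 0, "az": 0, "jaw": -1}, {"x": 0.015, "y": 0, "z": -0.002, "ax": 0, "ay": 0, "az": 0, "jaw": -1}, {"x": 0.015, "y": 0, "z": -0.002, "ax": 0, "ay": 0, "az": 0, "jaw": -1}, {"x": 0.015, "y": 0, "z": -0.002, "ax": 0, "ay": 0, "az": 0, "jaw": -1}]'

```text
time: 25.9
tool_pos: [517.4, 282.5, 194.6]
tcp_rot: [2.947, -0.05, 1.422]
contact_force: [-3.6, -3.7, 6.6]
grip_width: 25.8
finger_force: 30.0
```

Run:
```python
from mv import *
st(); P,R=goal(0,dx=1); print(*delta(P,R))
```

```text
25.9 [517.381 282.484 194.568] 25.77240456108621 Ftool [-3.883 -1.6   -7.282] Mtool [ 0.567 -1.216  0.011] q [ 0.402  0.388  1.566 -0.071  0.997  0.59 ]
[-0.012  0.001 -0.027] [ 0.001  0.002 -0.   ]
```

>>> send_rows --rows '[{"x": -0.005, "y": 0, "z": 0, "ax": 0, "ay": 0, "az": 0, "jaw": -1}, {"x": -0.01, "y": 0, "z": 0, "ax": 0, "ay": 0, "az": 0, "jaw": -1}, {"x": -0.015, "y": 0, "z": 0, "ax": 0, "ay": 0, "az": 0, "jaw": -1}, {"x": -0.02, "y": 0, "z": 0, "ax": 0, "ay": 0, "az": 0, "jaw": -1}, {"x": -0.025, "y": 0, "z": 0, "ax": 0, "ay": 0, "az": 0, "jaw": -1}, {"x": -0.03, "y": 0, "z": 0, "ax": 0, "ay": 0, "az": 0, "jaw": -1}, {"x": -0.033, "y": 0, "z": 0, "ax": 0, "ay": 0, "az": 0, "jaw": -1}, {"x": -0.033, "y": 0, "z": 0, "ax": 0, "ay": 0, "az": 0, "jaw": -1}, {"x": -0.033, "y": 0, "z": 0, "ax": 0, "ay": 0, "az": 0, "jaw": -1}, {"x": -0.033, "y": 0, "z": 0, "ax": 0, "ay": 0, "az": 0, "jaw": -1}]'

```text
time: 27.15
tool_pos: [516.8, 278.1, 194.4]
tcp_rot: [2.946, -0.054, 1.422]
contact_force: [-3.5, 3.6, 5.2]
grip_width: 25.6
finger_force: 30.0
```

Run:
```python
from mv import *
st(); P,R=goal(0,dx=1); print(*delta(P,R))
```

```text
27.15 [516.767 278.057 194.408] 25.611728326491427 Ftool [ 3.266 -2.964 -5.744] Mtool [ 0.766  1.069 -0.012] q [ 0.393  0.382  1.577 -0.066  0.988  0.578]
[ 0.011  0.    -0.026] [ 0.001 -0.002 -0.001]
```

>>> send_rows --rows '[{"x": 0.01, "y": 0, "z": 0, "ax": 0, "ay": 0, "az": 0, "jaw": -1}, {"x": 0.018, "y": 0, "z": 0, "ax": 0, "ay": 0, "az": 0, "jaw": -1}, {"x": 0.018, "y": 0, "z": 0, "ax": 0, "ay": 0, "az": 0.05, "jaw": -1}, {"x": 0.018, "y": 0, "z": 0, "ax": 0, "ay": 0, "az": 0.12, "jaw": -1}, {"x": 0.018, "y": 0, "z": 0, "ax": 0, "ay": 0, "az": 0.2, "jaw": -1}, {"x": 0.018, "y": 0, "z": 0, "ax": 0, "ay": 0, "az": 0.28, "jaw": -1}, {"x": 0.018, "y": 0, "z": 0, "ax": 0, "ay": 0, "az": 0.35, "jaw": -1}, {"x": 0.018, "y": 0, "z": 0, "ax": 0, "ay": 0, "az": 0.4, "jaw": -1}, {"x": 0.018, "y": 0, "z": 0, "ax": 0, "ay": 0, "az": 0.43, "jaw": -1}, {"x": 0.018, "y": 0, "z": 0, "ax": 0, "ay": 0, "az": 0.43, "jaw": -1}]'

```text
time: 28.4
tool_pos: [517.3, 280.1, 194.4]
tcp_rot: [2.987, -0.131, 0.976]
contact_force: [-2.8, -1.0, 6.0]
grip_width: 25.7
finger_force: 30.0
```

Run:
```python
from mv import *
st(); P,R=goal(0,dx=1); print(*delta(P,R))
```

```text
28.4 [517.287 280.103 194.386] 25.67104871287599 Ftool [-1.621 -0.739 -6.442] Mtool [ 0.328 -0.578 -0.05 ] q [ 0.398  0.385  1.571 -0.07   0.993  1.035]
[-0.    -0.001 -0.027] [ 0.001  0.    -0.431]
```

>>> send_rows --rows '[{"x": 0, "y": 0, "z": -0.01, "ax": 0, "ay": 0, "az": 0.43, "jaw": -1}, {"x": 0, "y": 0, "z": -0.018, "ax": 0, "ay": 0, "az": 0, "jaw": -1}, {"x": 0, "y": 0, "z": -0.018, "ax": 0, "ay": 0, "az": 0, "jaw": -1}, {"x": 0.005, "y": 0, "z": -0.018, "ax": 0, "ay": 0, "az": 0, "jaw": -1}, {"x": 0.01, "y": 0, "z": -0.018, "ax": 0, "ay": 0, "az": 0, "jaw": -1}, {"x": 0.015, "y": 0, "z": -0.018, "ax": 0, "ay": 0, "az": 0, "jaw": -1}, {"x": 0.02, "y": 0, "z": -0.018, "ax": 0, "ay": 0, "az": 0, "jaw": -1}, {"x": 0.02, "y": 0, "z": -0.018, "ax": 0, "ay": 0, "az": 0, "jaw": -1}, {"x": 0.02, "y": 0, "z": -0.018, "ax": 0, "ay": 0, "az": 0, "jaw": -1}, {"x": 0.02, "y": 0, "z": -0.018, "ax": 0, "ay": 0, "az": 0, "jaw": -1}]'

```text
time: 29.65
tool_pos: [518.5, 283.3, 197.4]
tcp_rot: [2.989, -0.13, 0.976]
contact_force: [-2.9, -5.1, -4.0]
grip_width: 25.7
finger_force: 30.0
```

Run:
```python
from mv import *
o=st(); P,R=goal(0,dx=1); print(*delta(P,R))
print(Ro.from_euler('xyz',[2.987,-0.131,0.976]).inv().apply(o['tool_pos']-np.array([517.287,280.103,194.386])))
```

```text
29.65 [518.458 283.313 197.415] 25.70764711195036 Ftool [-6.316 -0.068  3.204] Mtool [-0.129 -1.551 -0.087] q [ 0.402  0.388  1.558 -0.07   1.005  1.039]
[-0.018  0.002 -0.014] [-0.     0.001 -0.431]
[ 3.682 -0.423 -2.667]
```

The driver is held sideways even with its tip lifted 2.7 mm, so the blade is in the slot. I'll recentre, press lightly and turn.

>>> send_rows --rows '[{"x": -0.015, "y": 0, "z": 0, "ax": 0, "ay": 0, "az": 0, "jaw": -1}, {"x": -0.03, "y": 0, "z": 0, "ax": 0, "ay": 0, "az": 0, "jaw": -1}, {"x": -0.033, "y": 0, "z": 0, "ax": 0, "ay": 0, "az": 0, "jaw": -1}, {"x": -0.02, "y": 0, "z": 0, "ax": 0, "ay": 0, "az": 0, "jaw": -1}, {"x": -0.02, "y": 0, "z": 0.01, "ax": 0, "ay": 0, "az": 0, "jaw": -1}, {"x": -0.02, "y": 0, "z": 0.018, "ax": 0, "ay": 0, "az": 0, "jaw": -1}, {"x": -0.02, "y": 0, "z": 0.018, "ax": 0, "ay": 0, "az": 0.08, "jaw": -1}, {"x": -0.02, "y": 0, "z": 0.018, "ax": 0, "ay": 0, "az": 0.17, "jaw": -1}, {"x": -0.02, "y": 0, "z": 0.019, "ax": 0, "ay": 0, "az": 0.26, "jaw": -1}, {"x": -0.02, "y": 0, "z": 0.019, "ax": 0, "ay": 0, "az": 0.35, "jaw": -1}]'

```text
time: 30.9
tool_pos: [517.8, 280.6, 194.5]
tcp_rot: [3.045, -0.179, 0.605]
contact_force: [0.0, 1.4, 4.1]
grip_width: 25.8
finger_force: 30.0
```

Run:
```python
from mv import *
o=st(); P,R=goal(0,dx=1); print(*delta(P,R)); print('axis tilt',Ro.from_euler('xyz',o['tcp_rot']).inv().apply(-SZ))
```

```text
30.9 [517.789 280.624 194.502] 25.84046939892034 Ftool [ 1.546 -0.784 -4.018] Mtool [ 0.3    0.336 -0.078] q [ 0.398  0.386  1.571 -0.069  0.991  1.404]
[-0.004  0.    -0.027] [ 0.002 -0.002 -0.784]
axis tilt [-0.002 -0.001  1.   ]
```

>>> send_rows --rows '[{"x": -0.002, "y": 0, "z": 0.001, "ax": 0, "ay": 0, "az": 0.1, "jaw": -1}, {"x": -0.002, "y": 0, "z": 0.001, "ax": 0, "ay": 0, "az": 0.2, "jaw": -1}, {"x": -0.002, "y": 0, "z": 0.002, "ax": 0, "ay": 0, "az": 0.3, "jaw": -1}, {"x": -0.002, "y": 0, "z": 0.002, "ax": 0, "ay": 0, "az": 0.4, "jaw": -1}, {"x": -0.002, "y": 0, "z": 0.003, "ax": 0, "ay": 0, "az": 0.5, "jaw": -1}, {"x": -0.002, "y": 0, "z": 0.003, "ax": 0, "ay": 0, "az": 0.6, "jaw": -1}, {"x": -0.002, "y": 0, "z": 0.004, "ax": 0, "ay": 0, "az": 0.7, "jaw": -1}, {"x": -0.002, "y": 0, "z": 0.004, "ax": 0, "ay": 0, "az": 0.8, "jaw": -1}, {"x": -0.002, "y": 0, "z": 0.005, "ax": 0, "ay": 0, "az": 0.88, "jaw": -1}, {"x": -0.002, "y": 0, "z": 0.005, "ax": 0, "ay": 0, "az": 0.95, "jaw": -1}]'

```text
time: 32.15
tool_pos: [517.3, 279.8, 193.5]
tcp_rot: [-3.044, -0.177, -0.406]
contact_force: [-2.2, -0.4, 6.4]
grip_width: 25.8
finger_force: 30.0
```

Run:
```python
from mv import *
o=st(); P,R=goal(0,dx=1); print(*delta(P,R)); print('axis tilt',Ro.from_euler('xyz',o['tcp_rot']).inv().apply(-SZ), (o['tool_pos']-SH)@SZ)
```

```text
32.15 [517.305 279.766 193.543] 25.770141666360395 Ftool [-0.726  0.596 -6.702] Mtool [-0.242 -0.211 -0.08 ] q [ 0.397  0.386  1.573 -0.07   0.99   2.398]
[-0.001 -0.002 -0.031] [ 0.002 -0.001 -1.733]
axis tilt [-0.002 -0.     1.   ] 104.43147822971225
```

>>> send_rows --rows '[{"x": 0, "y": 0, "z": 0.001, "ax": 0, "ay": 0, "az": 0.1, "jaw": -1}, {"x": 0, "y": 0, "z": 0.001, "ax": 0, "ay": 0, "az": 0.2, "jaw": -1}, {"x": 0, "y": 0, "z": 0.001, "ax": 0, "ay": 0, "az": 0.28, "jaw": -1}, {"x": 0, "y": 0, "z": 0.001, "ax": 0, "ay": 0, "az": 0.28, "jaw": -1}, {"x": 0, "y": 0, "z": 0, "ax": 0, "ay": 0, "az": 0.18, "jaw": -1}, {"x": 0, "y": 0, "z": -0.015, "ax": 0, "ay": 0, "az": 0.14, "jaw": -1}, {"x": 0, "y": 0, "z": -0.04, "ax": 0, "ay": 0, "az": 0.12, "jaw": -1}, {"x": 0, "y": 0, "z": -0.1, "ax": 0, "ay": 0, "az": 0.1, "jaw": -1}, {"x": 0, "y": 0, "z": -0.2, "ax": 0, "ay": 0, "az": 0, "jaw": -1}, {"x": 0, "y": 0, "z": -0.32, "ax": 0, "ay": 0, "az": -0.1, "jaw": -1}]'

```text
time: 33.4
tool_pos: [503.8, 278.6, 255.9]
tcp_rot: [-3.065, -0.185, -0.294]
contact_force: [-0.4, -0.7, -2.3]
grip_width: 25.7
finger_force: 30.0
```

Run:
```python
from mv import *
o=st(); print('return turn/shift',*delta(RM-RX*4.0+60*RZ,RS)) 
L=[bot.capture("side") for _ in range(4)]; Lt=[bot.capture("top") for _ in range(2)]
tl=[]
for n,l in(("side",L),("top",Lt)):
    p=np.mean([a[0] for a in l],0).astype(np.uint8); u,v=proj(n,SH).astype(int); r=13
    im=cv2.resize(p[v-r:v+r,u-r:u+r,::-1],(400,400),interpolation=cv2.INTER_CUBIC); im=np.clip(im.astype(float)*1.6,0,255).astype(np.uint8); tl.append(im); print(n,u-r,v-r)
cv2.imwrite("pics/s5.png",np.hstack(tl))
```

```text
33.4 [503.839 278.568 255.862] 25.6713321418053 Ftool [-0.588  0.944  2.159] Mtool [ 0.024 -0.18  -0.018] q [ 0.405  0.312  1.503 -0.065  1.136  2.284]
return turn/shift [0.962 2.897 0.501] [-0.472 -0.814 -1.317]
side 202 269
top 130 178
```

View pics/s5.png

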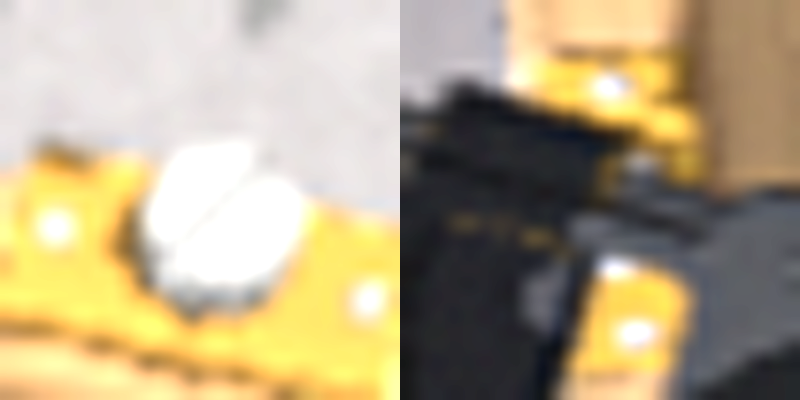

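The slot now runs from about (175,245) to (255,165) in the side crop, so the screw has clearly turned. I'll compute the angle.

Run:
```python
from mv import *
def hit(n,q,P,N):
    m=bot.camera_model(n);f=192/np.tan(np.radians(m["vertical_fov"]/2))
    r=m["R"].T@[(q[0]-m["cx"])/f,(q[1]-m["cy"])/f,1]; o=-m["R"].T@m["t"]
    return o+r*(N@(P-o))/(N@r)
s=26/400
A,B=[hit("side",(202+(x+.5)*s-.5,269+(y+.5)*s-.5),SH,SZ) for x,y in((175,245),(255,165))]
v=B-A; th=np.arctan2(v@SY,v@SX); print(th, 'clockwise turned', (-.26-th)%np.pi)
```

```text
-2.059393871472521 clockwise turned 1.7993938714725208
```

```bash
cat >> mv.py <<'E'
from scipy.spatial.transform import Slerp
def way(P,f,R1):
    o=bot.get_obs(); R0=Ro.from_euler('xyz',o['tcp_rot']); d=(R0.inv()*R1).as_rotvec()*f
    return R0.inv().apply(np.array(P)-o['tool_pos'])/200, d/np.radians(60)
E
python3 - <<'E'
from mv import *
print(way([525,90,290],.5,RS))
E
```

```text
(array([ 0.405,  0.859, -0.175]), array([-0.237, -0.406, -0.661]))
```

>>> send_rows --rows '[{"x": 0.02, "y": 0.05, "z": -0.05, "ax": -0.01, "ay": -0.02, "az": -0.04, "jaw": -1}, {"x": 0.06, "y": 0.13, "z": -0.1, "ax": -0.03, "ay": -0.05, "az": -0.09, "jaw": -1}, {"x": 0.11, "y": 0.23, "z": -0.14, "ax": -0.06, "ay": -0.1, "az": -0.16, "jaw": -1}, {"x": 0.16, "y": 0.34, "z": -0.17, "ax": -0.09, "ay": -0.15, "az": -0.24, "jaw": -1}, {"x": 0.21, "y": 0.45, "z": -0.175, "ax": -0.12, "ay": -0.2, "az": -0.33, "jaw": -1}, {"x": 0.26, "y": 0.56, "z": -0.175, "ax": -0.15, "ay": -0.25, "az": -0.41, "jaw": -1}, {"x": 0.31, "y": 0.66, "z": -0.175, "ax": -0.18, "ay": -0.3, "az": -0.49, "jaw": -1}, {"x": 0.35, "y": 0.74, "z": -0.175, "ax": -0.2, "ay": -0.34, "az": -0.56, "jaw": -1}, {"x": 0.385, "y": 0.81, "z": -0.175, "ax": -0.22, "ay": -0.38, "az": -0.62, "jaw": -1}, {"x": 0.405, "y": 0.859, "z": -0.175, "ax": -0.237, "ay": -0.406, "az": -0.661, "jaw": -1}]'

```text
time: 34.95
tool_pos: [525.9, 89.5, 289.7]
tcp_rot: [2.991, 0.284, 0.372]
contact_force: [-0.3, 0.0, -1.2]
grip_width: 25.9
finger_force: 30.0
```

Run:
```python
from mv import *
st(); print(way([530,-80,300],.4,RS))
```

```text
34.95 [525.93   89.511 289.677] 25.938961160091026 Ftool [ 0.109 -0.29   1.15 ] Mtool [ 0.191  0.272 -0.023] q [ 0.149  0.482  1.177 -0.211  1.724  1.32 ]
(array([-0.292,  0.783,  0.15 ]), array([-0.095, -0.162, -0.263]))
```

>>> send_rows --rows '[{"x": -0.03, "y": 0.08, "z": 0.015, "ax": -0.01, "ay": -0.02, "az": -0.03, "jaw": -1}, {"x": -0.06, "y": 0.17, "z": 0.03, "ax": -0.02, "ay": -0.035, "az": -0.06, "jaw": -1}, {"x": -0.1, "y": 0.27, "z": 0.05, "ax": -0.03, "ay": -0.055, "az": -0.09, "jaw": -1}, {"x": -0.13, "y": 0.36, "z": 0.07, "ax": -0.045, "ay": -0.075, "az": -0.12, "jaw": -1}, {"x": -0.17, "y": 0.45, "z": 0.09, "ax": -0.055, "ay": -0.095, "az": -0.15, "jaw": -1}, {"x": -0.2, "y": 0.54, "z": 0.1, "ax": -0.065, "ay": -0.11, "az": -0.18, "jaw": -1}, {"x": -0.23, "y": 0.62, "z": 0.12, "ax": -0.075, "ay": -0.13, "az": -0.21, "jaw": -1}, {"x": -0.26, "y": 0.69, "z": 0.13, "ax": -0.085, "ay": -0.145, "az": -0.235, "jaw": -1}, {"x": -0.28, "y": 0.75, "z": 0.14, "ax": -0.09, "ay": -0.155, "az": -0.255, "jaw": -1}, {"x": -0.292, "y": 0.783, "z": 0.15, "ax": -0.095, "ay": -0.162, "az": -0.263, "jaw": -1}]'

```text
time: 36.2
tool_pos: [529.8, -79.8, 300.8]
tcp_rot: [2.992, 0.492, 0.638]
contact_force: [-0.2, 0.8, -2.1]
grip_width: 26.1
finger_force: 30.0
```

```bash
cat >> mv.py <<'E'
G=np.array([564.3,-290.0,107.9])
E
python3 - <<'E'
from mv import *
st(); print(G+80*RZ-4*RX,way(G+80*RZ-4*RX,1,RS))
E
```

```text
36.2 [529.772 -79.783 300.802] 26.09095702172454 Ftool [ 1.266 -0.99   1.52 ] Mtool [0.127 0.499 0.012] q [-0.048  0.507  1.173 -0.43   1.743  0.834]
[ 541.334 -338.586  167.297] (array([-0.323,  0.924,  1.08 ]), array([-0.141, -0.245, -0.397]))
```

>>> send_rows --rows '[{"x": -0.02, "y": 0.06, "z": 0.05, "ax": -0.01, "ay": -0.02, "az": -0.03, "jaw": -1}, {"x": -0.05, "y": 0.14, "z": 0.12, "ax": -0.03, "ay": -0.05, "az": -0.08, "jaw": -1}, {"x": -0.08, "y": 0.22, "z": 0.19, "ax": -0.045, "ay": -0.08, "az": -0.13, "jaw": -1}, {"x": -0.11, "y": 0.31, "z": 0.27, "ax": -0.065, "ay": -0.11, "az": -0.18, "jaw": -1}, {"x": -0.14, "y": 0.4, "z": 0.36, "ax": -0.08, "ay": -0.14, "az": -0.23, "jaw": -1}, {"x": -0.17, "y": 0.49, "z": 0.45, "ax": -0.1, "ay": -0.17, "az": -0.28, "jaw": -1}, {"x": -0.2, "y": 0.57, "z": 0.54, "ax": -0.115, "ay": -0.2, "az": -0.32, "jaw": -1}, {"x": -0.23, "y": 0.65, "z": 0.63, "ax": -0.125, "ay": -0.22, "az": -0.36, "jaw": -1}, {"x": -0.25, "y": 0.71, "z": 0.71, "ax": -0.135, "ay": -0.24, "az": -0.385, "jaw": -1}, {"x": -0.26, "y": 0.74, "z": 0.75, "ax": -0.141, "ay": -0.245, "az": -0.397, "jaw": -1}]'

```text
time: 37.45
tool_pos: [545.1, -278.0, 213.4]
tcp_rot: [-3.14, 0.785, 1.131]
contact_force: [-0.2, 0.1, -1.6]
grip_width: 25.8
finger_force: 30.0
```

Run:
```python
from mv import *
st(); print(way(G+45*RZ-4*RX,1,RS),way(G+5*RZ-4*RX,1,RS))
```

```text
37.45 [ 545.112 -278.011  213.383] 25.846115815309496 Ftool [ 1.135 -0.211  1.142] Mtool [-0.055  0.781  0.035] q [-0.235  0.653  1.306 -0.772  1.438  0.416]
(array([0.138, 0.113, 0.362]), array([-0.001, -0.   ,  0.001])) (array([0.338, 0.113, 0.362]), array([-0.001, -0.   ,  0.001]))
```

>>> send_rows --rows '[{"x": 0.03, "y": 0.03, "z": 0.08, "ax": 0, "ay": 0, "az": 0, "jaw": -1}, {"x": 0.07, "y": 0.06, "z": 0.19, "ax": 0, "ay": 0, "az": 0, "jaw": -1}, {"x": 0.11, "y": 0.09, "z": 0.29, "ax": 0, "ay": 0, "az": 0, "jaw": -1}, {"x": 0.13, "y": 0.11, "z": 0.35, "ax": 0, "ay": 0, "az": 0, "jaw": -1}, {"x": 0.138, "y": 0.113, "z": 0.362, "ax": 0, "ay": 0, "az": 0, "jaw": -1}, {"x": 0.17, "y": 0.113, "z": 0.362, "ax": 0, "ay": 0, "az": 0, "jaw": -1}, {"x": 0.22, "y": 0.113, "z": 0.362, "ax": 0, "ay": 0, "az": 0, "jaw": -1}, {"x": 0.27, "y": 0.113, "z": 0.362, "ax": 0, "ay": 0, "az": 0, "jaw": -1}, {"x": 0.31, "y": 0.113, "z": 0.362, "ax": 0, "ay": 0, "az": 0, "jaw": -1}, {"x": 0.335, "y": 0.113, "z": 0.362, "ax": 0, "ay": 0, "az": 0, "jaw": -1}]'

```text
time: 38.7
tool_pos: [564.5, -290.0, 115.5]
tcp_rot: [-3.141, 0.785, 1.131]
contact_force: [-0.6, 0.3, -2.5]
grip_width: 25.8
finger_force: 30.0
```

Run:
```python
from mv import *
st(); print(way(G,1,RS))
```

```text
38.7 [ 564.509 -289.969  115.494] 25.79797995629307 Ftool [ 1.743 -0.678  1.77 ] Mtool [-0.05   0.73   0.052] q [-0.245  0.795  1.322 -0.798  1.318  0.523]
(array([ 0.026, -0.001,  0.027]), array([ 0.001, -0.   ,  0.001]))
```

Next I lower it onto the floor, then slide it down to the stop.

>>> send_rows --rows '[{"x": 0.006, "y": -0.001, "z": 0.004, "ax": 0, "ay": 0, "az": 0, "jaw": -1}, {"x": 0.012, "y": -0.001, "z": 0.008, "ax": 0, "ay": 0, "az": 0, "jaw": -1}, {"x": 0.018, "y": -0.001, "z": 0.008, "ax": 0, "ay": 0, "az": 0, "jaw": -1}, {"x": 0.023, "y": -0.001, "z": 0.008, "ax": 0, "ay": 0, "az": 0, "jaw": -1}, {"x": 0.027, "y": -0.001, "z": 0.012, "ax": 0, "ay": 0, "az": 0, "jaw": -1}, {"x": 0.027, "y": -0.001, "z": 0.018, "ax": 0, "ay": 0, "az": 0, "jaw": -1}, {"x": 0.027, "y": -0.001, "z": 0.024, "ax": 0, "ay": 0, "az": 0, "jaw": -1}, {"x": 0.027, "y": -0.001, "z": 0.03, "ax": 0, "ay": 0, "az": 0, "jaw": -1}, {"x": 0.027, "y": -0.001, "z": 0.032, "ax": 0, "ay": 0, "az": 0, "jaw": -1}, {"x": 0.027, "y": -0.001, "z": 0.032, "ax": 0, "ay": 0, "az": 0, "jaw": -1}]'

```text
time: 39.95
tool_pos: [564.1, -290.6, 108.3]
tcp_rot: [3.14, 0.785, 1.129]
contact_force: [0.6, 6.3, 3.9]
grip_width: 25.7
finger_force: 30.0
```

Run:
```python
from mv import *
st(); print(way(G,1,RS))
```

```text
39.95 [ 564.056 -290.579  108.332] 25.719551644510524 Ftool [ 1.471 -2.122 -6.958] Mtool [0.45  0.722 0.053] q [-0.247  0.803  1.328 -0.801  1.307  0.534]
(array([ 0.004, -0.   , -0.001]), array([ 0.001, -0.001, -0.   ]))
```

>>> send_rows --rows '[{"x": 0.004, "y": 0, "z": -0.003, "ax": 0, "ay": 0, "az": 0, "jaw": -1}, {"x": 0.008, "y": 0, "z": -0.003, "ax": 0, "ay": 0, "az": 0, "jaw": -1}, {"x": 0.008, "y": 0, "z": -0.003, "ax": 0, "ay": 0, "az": 0, "jaw": -1}, {"x": 0.004, "y": 0, "z": -0.003, "ax": 0, "ay": 0, "az": 0, "jaw": -0.3}, {"x": 0.004, "y": 0, "z": -0.003, "ax": 0, "ay": 0, "az": 0, "jaw": 0}, {"x": 0.004, "y": 0, "z": -0.003, "ax": 0, "ay": 0, "az": 0, "jaw": 0.2}, {"x": 0.004, "y": 0, "z": -0.003, "ax": 0, "ay": 0, "az": 0, "jaw": 0.2}, {"x": 0.004, "y": 0, "z": -0.04, "ax": 0, "ay": 0, "az": 0, "jaw": 0.2}, {"x": 0.004, "y": 0, "z": -0.12, "ax": 0, "ay": 0, "az": 0, "jaw": 0.2}, {"x": 0.004, "y": 0, "z": -0.22, "ax": 0, "ay": 0, "az": 0, "jaw": 0.2}]'

```text
time: 41.2
tool_pos: [577.8, -261.7, 139.2]
tcp_rot: [3.141, 0.785, 1.129]
contact_force: [1.5, 0.5, 0.7]
grip_width: 54.9
finger_force: 0.0
```

>>> send_rows --rows '[{"x": 0, "y": 0, "z": -0.1, "ax": 0, "ay": 0, "az": 0, "jaw": 0.2}, {"x": 0, "y": 0, "z": -0.22, "ax": 0, "ay": 0, "az": 0, "jaw": 0.2}, {"x": 0, "y": 0, "z": -0.35, "ax": 0, "ay": 0, "az": 0, "jaw": 0.2}, {"x": 0, "y": 0, "z": -0.47, "ax": 0, "ay": 0, "az": 0, "jaw": 0.2}, {"x": 0, "y": 0, "z": -0.58, "ax": 0, "ay": 0, "az": 0, "jaw": 0.2}, {"x": 0, "y": 0, "z": -0.65, "ax": 0, "ay": 0, "az": 0, "jaw": 0.2}, {"x": 0, "y": 0, "z": -0.68, "ax": 0, "ay": 0, "az": 0, "jaw": 0.2}, {"x": 0, "y": 0, "z": -0.68, "ax": 0, "ay": 0, "az": 0, "jaw": 0.2}, {"x": 0, "y": 0, "z": -0.68, "ax": 0, "ay": 0, "az": 0, "jaw": 0.2}, {"x": 0, "y": 0, "z": -0.68, "ax": 0, "ay": 0, "az": 0, "jaw": 0.2}]'

```text
time: 42.45
tool_pos: [618.0, -176.0, 233.9]
tcp_rot: [-3.14, 0.785, 1.13]
contact_force: [0.7, -0.1, 0.4]
grip_width: 55.1
finger_force: 0.0
```

Run:
```python
from mv import *
st()
p,d=bot.capture("side"); X=cloud("side",d)-[0,0,1.6]; q=np.nan_to_num(np.stack([(X-RM)@a for a in(RX,RY,RZ)],-1),nan=999)
m=(abs(q[...,2]-13)<5)&(abs(q[...,1])<20)&(q[...,0]>-65)&(q[...,0]<60); print("top face x/y/z pct",np.percentile(q[m],[2,50,98],axis=0))
tl=[]
pt,_=bot.capture("top")
for im,n in((p,"side"),(pt,"top")):
    u,v=proj(n,RM).astype(int); tl.append(cv2.resize(im[v-36:v+36,u-36:u+36,::-1],(400,400),interpolation=cv2.INTER_CUBIC))
cv2.imwrite("pics/end.png",np.hstack(tl))
```

```text
42.45 [ 617.961 -176.012  233.938] 55.082184351756055 Ftool [-0.136  0.644 -0.488] Mtool [-0.059  0.514  0.081] q [-0.069  0.765  1.028 -0.723  1.667  0.421]
top face x/y/z pct [[-54.574 -15.792   8.053]
 [-19.056 -13.455  10.275]
 [ 44.482   5.262  13.518]]
```

View pics/end.png

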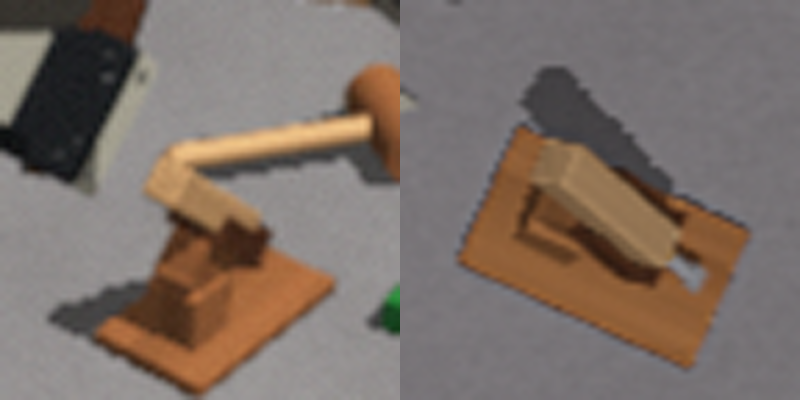

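The driver lies seated in the trough, blade down the slope (top crop, (610,205)), in the same place as the first time and with the gripper clear. Handing in.

```bash
python3 -c "
from plant import bot
print(bot.close_job())"
```

```text
the job is handed in; nothing more can be done
None
```

The job is handed in at about 42 s: the screw is turned clockwise by about 1.8 rad, measured from the side camera and a little more than a quarter turn, and the driver is back in the rest, blade down the slope and released, though the hand-in returned no verdict.

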